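# Kit the loose hardware of a repaired instrument

### The job

Put the hardware on this repair bench in order: first pour all six orange ball feet out of the white cup into the steel bowl, then stand the empty cup upright on the red pad. Next lay the flat bracket in its rectangular compartment of the blue tray, and last lay the green spatula flat in its paddle-shaped compartment, blade in the wide end. Leave the other things on the bench as they are.

Things in the scene. Friction and masses are not known exactly. Their poses are not given: they have to be found in the camera images.
- cup: loose white plastic cup, open on top, evenly tapered: 60 high, outside diameter 45 at the foot and 59 at the rim, wall 3, floor 4; origin at the centre of its underside, z up its axis; 60 g. The six ball feet are in it at the start
- ball0: one of six identical smooth orange ball feet with a small brass dot, 15 diameter, 12 g; origin at its centre
- ball1: one of six identical smooth orange ball feet with a small brass dot, 15 diameter, 12 g; origin at its centre
- ball2: one of six identical smooth orange ball feet with a small brass dot, 15 diameter, 12 g; origin at its centre
- ball3: one of six identical smooth orange ball feet with a small brass dot, 15 diameter, 12 g; origin at its centre
- ball4: one of six identical smooth orange ball feet with a small brass dot, 15 diameter, 12 g; origin at its centre
- ball5: one of six identical smooth orange ball feet with a small brass dot, 15 diameter, 12 g; origin at its centre
- bowl: steel parts bowl, fixed to the bench, open on top, 45 high, outside diameter 84 at the foot and 112 at the rim, wall 3, floor 4; origin at the centre of its underside
- pad: round red pad fixed to the bench, 100 diameter, 4 thick; origin at the centre of its underside
- tray: blue organiser tray fixed to the bench, 200 (x) x 126 (y), floor 4 thick, walls 10 high in all, so the compartments are 6 deep; origin at the centre of its underside, x along its length. It has one rectangular compartment for the bracket, one paddle-shaped compartment for the spatula, and a small one with screws
- bracket_slot (a point): centre, on the tray's floor, of the rectangular bracket compartment: 118 long (tray x) x 44 wide, at x -35, y +32 of the tray; axes as the tray
- spatula_slot (a point): centre, on the tray's floor, of the paddle-shaped spatula compartment, at x 0, y -32 of the tray; axes as the tray. Total length 174 along the tray's x; 24 wide from x -87 to +14, 38 wide (for the blade) from x +14 to +87
- bracket: loose flat aluminium bracket, plate 110 (x) x 36 (y) x 4 thick, with an upright ear in the middle, 26 (x) x 8 (y), its top 28 above the underside; origin at the centre of the underside; 120 g; the same when turned by half a turn
- bracket_ear (a point): centre of the bracket's ear, 22 above the underside: pinch the ear across its 8 mm (the bracket's y)
- spatula: loose green plastic pry spatula lying flat along its x, 160 long: handle 100 long x 16 wide x 24 high (x -80 to +20), blade 60 long x 30 wide x 5 thick (x +20 to +80), both flat on the underside; origin at mid length on the underside; 60 g
- spatula_grip (a point): on the handle near the spatula's centre of mass: x -12, 16 above the underside; pinch across the 16 mm (the spatula's y)
- spatula_tip (a point): end of the spatula's blade, x +80
- spool: small metal solder-wire spool standing on its flange, 48 diameter x 30 high; loose bystander, not to be disturbed; origin at the centre of its underside
- bottle: white plastic bottle with a red cap, 42 diameter x 85 high; loose bystander, not to be disturbed; origin at the centre of its underside
- jar: amber jar with a black cap, 44 diameter x 50 high; loose bystander, not to be disturbed; origin at the centre of its underside
- driver: screwdriver with red handle, 120 long, lying flat along its own x; loose bystander, not to be disturbed; origin at the centre of its underside
- tape: roll of yellow tape lying flat, 56 diameter x 14 high; loose bystander, not to be disturbed; origin at the centre of its underside
Things that resemble listed ones, but are neither listed nor needed, are in the scene too. What is meant by the spatula is not pink or yellow, and is the smaller of those in its own colour.

How it is judged:
On the way, in this order (a step that is already met when the one before it is completed fails the run):
1. the cup is lifted and tipped near the bowl (angle between cup's own z axis and vertical above 1.2 rad and height (world z) of cup above 0.05 m and horizontal distance between cup and bowl below 0.18 m), for 0.04 s.
2. all six ball feet are in the bowl (horizontal distance between each of ball0, ball1, ball2, ball3, ball4, ball5 and bowl below 0.056 m and height (world z) of each of ball0, ball1, ball2, ball3, ball4, ball5 below 0.05 m), for 0.2 s.
3. the empty cup stands upright on the red pad, let go (horizontal distance between cup and pad below 0.028 m and angle between cup's own z axis and vertical below 0.1 rad and height (world z) of cup below 0.009 m and contact force between cup and the fingers below 0.2 N), for 0.2 s.
4. the bracket lies flat in its compartment, let go (horizontal distance between bracket and bracket_slot below 0.009 m and height (world z) of bracket below 0.0065 m and angle between bracket's own z axis and vertical below 0.06 rad and angle between the x axis of bracket and the x axis of tray, either way round below 0.2 rad and contact force between bracket and the fingers below 0.2 N), for 0.2 s.
5. the spatula lies flat in its compartment, blade in the wide end, let go (horizontal distance between spatula and spatula_slot below 0.009 m and height (world z) of spatula below 0.0065 m and angle between spatula's own z axis and vertical below 0.06 rad and x of spatula_tip in the frame of tray above 0.05 m and contact force between spatula and the fingers below 0.2 N), for 0.2 s.
At the end, for the whole second after the job is handed in: all six ball feet in the bowl; cup upright (0.1 rad) on the red pad within 28 mm of its centre; bracket and spatula flat on the floor of their compartments, within 9 mm of the centre, blade in the wide end; all released and at rest; no bystander moved over 30 mm (all of step 2 and all of step 3 and all of step 4 and all of step 5 and linear speed of each of cup, bracket, spatula below 0.05 m/s); the robot touches nothing.
It fails at once if the spool is pushed away by more than 30 mm or, if upright, knocked over (distance of spool from where it was at the start of the episode above 0.03 m or angle between spool's own z axis and vertical above 0.5 rad).
It fails at once if the bottle is pushed away by more than 30 mm or, if upright, knocked over (distance of bottle from where it was at the start of the episode above 0.03 m or angle between bottle's own z axis and vertical above 0.5 rad).
It fails at once if the jar is pushed away by more than 30 mm or, if upright, knocked over (distance of jar from where it was at the start of the episode above 0.03 m or angle between jar's own z axis and vertical above 0.5 rad).
It fails at once if the driver is pushed away by more than 30 mm or, if upright, knocked over (distance of driver from where it was at the start of the episode above 0.03 m).
It fails at once if the tape is pushed away by more than 30 mm or, if upright, knocked over (distance of tape from where it was at the start of the episode above 0.03 m or angle between tape's own z axis and vertical above 0.5 rad).
It also fails if it takes over 72 s, if anything falls off the work surface, if the arm or the gripper's body presses on something with over 40 N, if the wrist force passes 120 N, or if a joint passes its speed limit or range.

### The arm

A 6-joint arm with a two-finger parallel gripper is mounted at the origin on the work surface. World frame = base frame: x ahead of the robot, y to its left, z up, the work surface at z = 0. Lengths are in m, angles in rad, forces in N, time in s.
With the tool pointing down it reaches from about 0.425 to 0.95 m from the base axis. Payload 3.5 kg.
Tool frame: the origin (TCP) lies midway between the tips of the shut fingers; the grasp point (between the pads) lies 19 mm behind it (ctrl.pinch_z is the distance from the TCP to the grasp point, in m); z points along the fingers, y is the line along which they close (so a half turn about z gives the same grasp; the last joint's range is limited). The gripper opens to 85 mm and grips with 20 to 120 N. Pads are 22 mm wide; open, the fingers measure 114 mm over their backs; the gripper's body (76 mm by 85 mm) begins 54 mm behind the grasp point. The pads swing forward as they close: fully open they stand 13 mm farther back than shut.
Start: joints at [-1.267, 0.286, 1.577, -0, 1.279, -0.15], TCP at [0.296, -0.607, 0.231] pointing down, gripper open.
Joint ranges: [-2.77, 2.77], [-0.9, 2.22], [0.21, 2.48], [-1.53, 4.67], [0.24, 2.81], [-2.84, 2.84]. Speed limits (rad/s): [2.79, 2.79, 3.14, 3.14, 3.14, 3.14].

### API

Orientations are given as a unit quaternion [x, y, z, w].
In Python, from plant import get_state, viewer, sign_off, ctrl gives the robot as it stands. The module is installed in compiled form; this text tells all that it offers.
- The arm moves only by the shell command python3 -m handwheel 'ROWS' [FORCE]. ROWS is JSON, a list that holds one entry, the list of rows, each a list of 5 numbers: the finger opening in m, from 0 to 0.0854, then the shift along the tool's x, y, z in m, then the turn about the tool's z in degrees. In form: [[[claw, x, y, z, spin], ...]]. A call has 1 to 12 rows; each row shifts and turns the commanded pose from where the row before left it, along the tool's axes as they then stand; what a row does not reach is not made up. A row lasts 1/12 s, in which the tool goes at most 41.7 mm and 7.16 degrees, less where a joint would pass 70% of its speed; a pose out of reach is approached as far as the arm can. A call is refused whole if a number of a shift passes 0.0417 or a number of a turn 7.16, either way. A call with a gripper value outside its range is refused whole. The fingers move at their own pace and stop on an object; FORCE is the grip in N (left out, the last holds). Time passes only in rows, so rows that do not move let the fingers close. It gives the time, the measured TCP pose, the force, the opening and the grip force at its end, in the units of the state.
- get_state(): the state, without advancing time (a new reading comes with each control period).
- viewer.read_camera(name): name is "side" or "top" or "wrist"; returns the picture (400x640x3 uint8, blue, green, red); there is no depth.
- viewer.camera_params(name): a dict with "fov_y" (degrees; the focal length in pixels is half the picture's height over the tangent of half this angle, whatever the lens; pixels are square), "cx", "cy" (the principal point, pixels), "k1" (the pictures are not rectified: a ray, as slopes to the right and down, at radius r is drawn at 1 + k1 r^2 times it, then the intrinsics apply), "xyz" and "attitude" of the camera in the world; the wrist camera has in their place "hand_eye" (4x4, takes a point from camera to tool coordinates, whose origin is the TCP and whose axes are the flange's). Camera axes: x right, y up, looking along -z (the intrinsics and any distortion apply to the point x, -y, -z); pixel columns grow to the right and rows downward; lengths in m; the calibration is good to about 2 mm. A picture is of the moment at which its call begins: read the wrist's pose just before it. camera_params takes no time and is no camera call.
- sign_off(): hands the job in; it is judged then, once.
Trained networks look in the newest picture that a camera, given by its name, has taken for a name from the list of things; names that differ only in an ending like _2 or _b are one class to them, and where a whole thing is asked for, a point or a joint stands for the part that bears it (a point fixed in the world has none). Each returns a list of dicts, best first, with "confidence" (0 to 1); they miss things now and then, are a little off and sometimes report something else, mostly with a low value. They report only what shows in the picture. A call takes as long as a camera call. They do not tell look-alikes from the thing itself.
- viewer.look_for(camera, name): "extent" ([left, top, width, height] as shares, 0 to 1, of the picture: columns of its width, rows of its height, round what is visible of it).
- viewer.outline_of(camera, name): "mask" (400x640 bool, what is visible of it) and "extent" ([left, top, width, height] as shares, 0 to 1, of the picture: columns of its width, rows of its height, round what is visible of it).
- viewer.pinpoint(camera, name): "xy" ([column, row] as shares, 0 to 1, of the picture: columns of its width, rows of its height: a listed point, or the origin of a listed thing).
The state is a dict: "time": time; "qpos": joint angles; "dq": joint speeds; "joint_efforts": joint torques, N m; "eef_pos": TCP position; "tcp_rot": TCP orientation; "contact_force": force on the tool from outside, world axes, zero at the start; "wrist_torque": the same for the moment, N m; "opening": opening from 0.0 (shut) to 1.0 (fully open); "finger_force": force on a finger pad.
Only numpy, scipy, OpenCV 4.12 (cv2) and the standard library are available. Lean on these libraries where they do the work, as an engineer would, in place of code of your own. Each camera call takes 0.05 s, during which the arm holds its last target. There are 200 camera calls.

## Working session

There is one attempt and no reset: what is moved stays moved. The work goes in short steps, Python scripts to look and compute and a shell command to move; the robot and the scene stay as the last step left them, time stands still between calls to the robot, and variables do not carry over. Pictures are saved under pics/ and viewed, at most 10 in all, crops included, and the job is handed in when it is done.

```bash
mkdir -p pics; cat > h.py <<'E'
import numpy as np, cv2
from plant import get_state, viewer, ctrl
from scipy.spatial.transform import Rotation as R
def cam(name, st=None):
    p=viewer.camera_params(name); f=200/np.tan(np.radians(p['fov_y'])/2)
    if 'hand_eye' in p:
        st=st or get_state(); H=np.array(p['hand_eye']); T=np.eye(4)
        T[:3,:3]=R.from_quat(st['tcp_rot']).as_matrix(); T[:3,3]=st['eef_pos']; M=T@H
        Rm,t=M[:3,:3],M[:3,3]
    else:
        a=np.array(p['attitude']); Rm=R.from_quat(a).as_matrix() if a.size==4 else a.reshape(3,3); t=np.array(p['xyz'])
    return Rm,t,f,p['cx'],p['cy'],p['k1']
def ray(c,u,v):
    Rm,t,f,cx,cy,k=c; d=np.array([(u-cx)/f,(v-cy)/f]); s=d.copy()
    for _ in range(30): s=d/(1+k*(s@s))
    return t,Rm@np.array([s[0],-s[1],-1])
def at(c,u,v,z):
    t,d=ray(c,u,v); return t+d*(z-t[2])/d[2]
def proj(c,P):
    Rm,t,f,cx,cy,k=c; q=Rm.T@(np.array(P)-t); s=np.array([q[0],-q[1]])/-q[2]; s=s*(1+k*(s@s)); return f*s+[cx,cy]
def shot(name,fn):
    im=viewer.read_camera(name); cv2.imwrite('pics/'+fn,im); return im
E
python3 - <<'E'
from h import *
s=get_state(); print({k:np.round(v,3).tolist() for k,v in s.items()},ctrl.pinch_z)
print(R.from_quat(s['tcp_rot']).as_matrix().round(3))
shot('top','top0.png'); shot('side','side0.png')
for n in ['top','side','wrist']: print(n,viewer.camera_params(n))
HZ=dict(cup=0,bowl=0,pad=0,tray=0,bracket_slot=.004,spatula_slot=.004,bracket=0,bracket_ear=.022,spatula=0,spatula_grip=.016,spatula_tip=0.003,spool=0,bottle=0,jar=0,driver=0,tape=0)
for cn in ['top','side']:
  c=cam(cn)
  for n,z in HZ.items():
    for d in viewer.pinpoint(cn,n)[:4]:
        if d['confidence']>.2:
            u,v=d['xy'][0]*640,d['xy'][1]*400
            print(cn,n,round(d['confidence'],2),int(u),int(v),at(c,u,v,z).round(3)[:2])
E
```

```text
{'time': 0.0, 'qpos': [-1.267, 0.287, 1.578, -0.0, 1.279, -0.15], 'dq': [0.002, 0.0, 0.0, 0.003, -0.001, -0.001], 'joint_efforts': [-0.001, -40.599, -29.263, -0.0, 0.006, -0.0], 'eef_pos': [0.296, -0.606, 0.23], 'tcp_rot': [0.974, 0.225, -0.0, -0.001], 'contact_force': [0.163, 0.412, -0.353], 'wrist_torque': [0.047, -0.002, 0.032], 'finger_force': 0.0, 'opening': 1.0} 0.0187
[[ 0.899  0.438 -0.001]
 [ 0.438 -0.899  0.002]
 [ 0.    -0.002 -1.   ]]
top {'fov_y': 47.49931053685461, 'cx': 314.39688403212836, 'cy': 198.50497062880476, 'k1': -0.004522223644817324, 'xyz': array([ 0.41210274, -0.02917068,  1.37789389]), 'attitude': array([ 0.02898038, -0.02232484, -0.69670305,  0.71642627])}
side {'fov_y': 56.67742758799115, 'cx': 317.6468331473778, 'cy': 201.6471029929235, 'k1': 0.01697181286493443, 'xyz': array([0.06351618, 0.54673804, 0.9179299 ]), 'attitude': array([-0.10703252,  0.31897449,  0.88850636, -0.31201885])}
wrist {'fov_y': 63.11958810586755, 'cx': 322.4723914847677, 'cy': 195.19158587066545, 'k1': -0.0018288850009341704, 'hand_eye': array([[-3.63901331e-04,  9.61297098e-01,  
[... 2223 characters left out ...]
02 135 [ 0.477 -0.499]
side spatula 0.75 331 300 [0.288 0.192]
side spatula 0.62 433 200 [ 0.24  -0.284]
side spatula 0.58 395 179 [ 0.382 -0.287]
side spatula_grip 0.82 398 174 [ 0.381 -0.298]
side spatula_grip 0.72 346 294 [0.264 0.161]
side spatula_grip 0.66 401 132 [ 0.481 -0.492]
side spatula_grip 0.58 435 198 [ 0.234 -0.281]
side spatula_tip 0.87 425 122 [ 0.447 -0.619]
side spatula_tip 0.85 380 193 [ 0.389 -0.201]
side spatula_tip 0.85 289 301 [0.372 0.264]
side spool 0.49 340 237 [0.388 0.019]
side bottle 0.83 247 194 [0.721 0.073]
side jar 0.59 174 309 [0.587 0.464]
side driver 0.43 372 211 [ 0.369 -0.124]
side tape 0.51 323 181 [ 0.566 -0.127]
side tape 0.47 300 138 [ 0.767 -0.245]
```

View pics/top0.png

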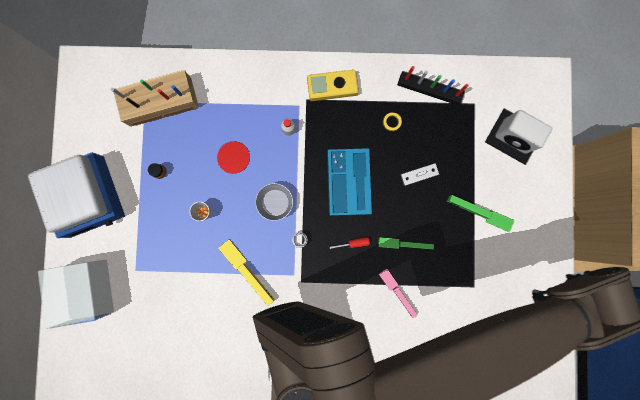

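View pics/side0.png

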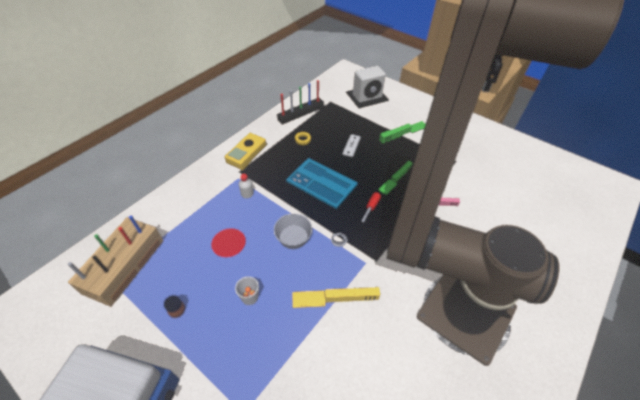

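The top view shows the cup with orange balls at (201,212), bowl (274,201), pad (234,157), tray (350,181), white bracket (421,174), bottle (289,127), jar (157,170), spool (300,239), driver (352,243), tape (392,121). The side view agrees, with the cup at (248,290) and the bowl at (293,231).

Spatula candidates are yellow (246,272), pink (398,293), long green (480,213, 71 px) and short green (405,244, 55 px ≈ 165 mm). By the description it is the short green one. For the cup, only (201,212) holds orange balls; bowl (274,201) and jar (157,170) are the things it might be confused with.

```bash
python3 - <<'E'
from h import *
im=cv2.imread('pics/top0.png'); z=lambda a,b,c,d,s:cv2.resize(im[b:d,a:c],None,fx=s,fy=s,interpolation=cv2.INTER_CUBIC)
a=z(370,190,520,260,5); b=z(170,180,320,230,5)
cv2.imwrite('pics/crop0.png',np.vstack([a,b])[:600])
c=cam('top')
# green masks
hsv=cv2.cvtColor(im,cv2.COLOR_BGR2HSV); m=cv2.inRange(hsv,(45,100,50),(75,255,255))
n,l,st,ce=cv2.connectedComponentsWithStats(m)
for i in range(1,n):
    if st[i,4]>100:
        ys,xs=np.where(l==i); r=cv2.minAreaRect(np.c_[xs,ys].astype(np.float32)); print(ce[i],r)
E
```

```text
[482.58357771 212.80645161] ((479.1983337402344, 211.8707275390625), (69.32980346679688, 12.474111557006836), 23.198591232299805)
[401.66997519 243.74441687] ((405.62762451171875, 243.968994140625), (55.39133834838867, 10.131549835205078), 4.763641834259033)
```

View pics/crop0.png

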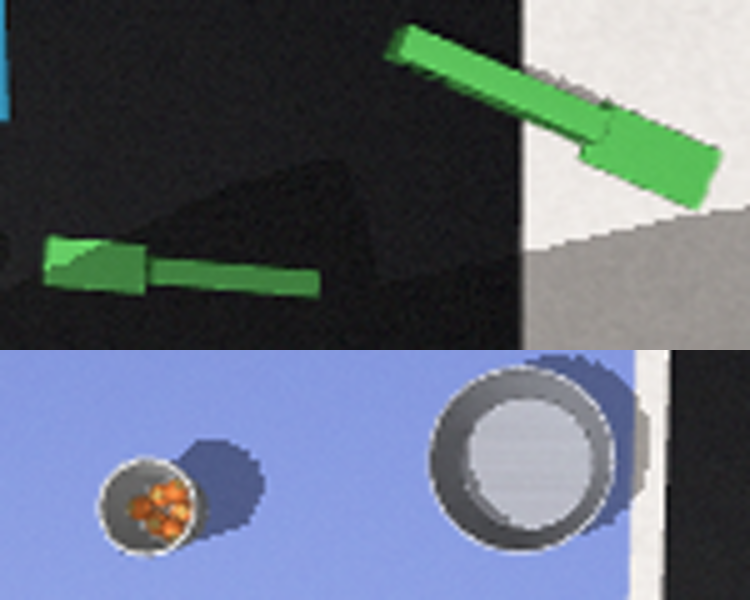

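Crop: the short green one (left, blade at (388,243), handle to (433,247)) is clearly smaller than the long green one. The cup at (199,211) holds orange balls, and the bowl at (274,202) is empty. Moving to the cup.

```bash
python3 -m handwheel '[[[0.0854,0.030,-0.0254,0,0],[0.0854,0.030,-0.0254,0,0],[0.0854,0.030,-0.0254,0,0],[0.0854,0.030,-0.0254,0,0],[0.0854,0.030,-0.0254,0,0],[0.0854,0.030,-0.0254,0,0],[0.0854,0.030,-0.0254,0,0],[0.0854,0.030,-0.0254,0,0],[0.0854,0.030,-0.0254,0,0],[0.0854,0.030,-0.0254,0,0],[0.0854,0.030,-0.0254,0,0],[0.0854,0.030,-0.0254,0,0]]]' 25
python3 -m handwheel '[[[0.0854,0.0125,-0.0305,0,0],[0.0854,0.0125,-0.0305,0,0],[0.0854,0.0125,-0.0305,0,0],[0.0854,0.0125,-0.0305,0,0],[0.0854,0.0125,-0.0305,0,0],[0.0854,0.0125,-0.0305,0,0],[0.0854,0.0125,-0.0305,0,0],[0.0854,0.0125,-0.0305,0,0],[0.0854,0.0125,-0.0305,0,0],[0.0854,0.0125,-0.0305,0,0],[0.0854,0.0125,-0.0305,0,0],[0.0854,0.0125,-0.0305,0,0]]]'
python3 -m handwheel '[[[0.0854,0,0,0,-7.1],[0.0854,0,0,0,-7.1],[0.0854,0,0,0,-7.1],[0.0854,0,0,0,-7.1],[0.0854,0,0,0,-7.1],[0.0854,0,0,0,-7.1],[0.0854,0,0,0,-7.1],[0.0854,0,0,0,-7.1],[0.0854,0,0,0,-7.1],[0.0854,0,0,0,0]]]'
python3 - <<'E'
from h import *
s=get_state(); print(s['eef_pos'],s['qpos'].round(2) if hasattr(s['qpos'],'round') else s['qpos']); print(R.from_quat(s['tcp_rot']).as_matrix().round(3))
c=cam('top'); print('cup rim',at(c,199.4,211.4,.06),'bowl rim',at(c,274.4,201.8,.045))
sh=shot('wrist','w1.png'); w=cam('wrist',s)
for P in [(.46,.32,.06),(.5,.11,.045)]: print(proj(w,P))
for n,z in [('cup',0),('bowl',0),('pad',0)]:
  for d in viewer.pinpoint('wrist',n)[:2]:
    u,v=d['xy'][0]*640,d['xy'][1]*400; print(n,d['confidence'],u,v,at(w,u,v,z))
  for d in viewer.look_for('wrist',n)[:1]:
    print(n,np.round(np.array(d['extent'])*[640,400,640,400]),d['confidence'])
E
```

```text
time: 2.7
eef_pos: [0.4863, -0.1731, 0.2318]
tcp_rot: [0.974, 0.225, 0.0, 0.0]
contact_force: [0.6, 0.3, 0.4]
opening: 1.0
finger_force: 0.0
time: 3.7
eef_pos: [0.4599, 0.2215, 0.2317]
tcp_rot: [0.974, 0.225, 0.0, 0.0]
contact_force: [0.7, -0.5, 1.0]
opening: 0.998
finger_force: 0.0
time: 4.53
eef_pos: [0.4603, 0.2198, 0.2315]
tcp_rot: [0.707, 0.707, 0.0, 0.0]
contact_force: [0.6, 0.1, -0.6]
opening: 1.002
finger_force: 0.0
[0.46025951 0.21983247 0.23146503] [ 0.25 -0.08  1.98 -0.    1.25  0.25]
[[-0.  1.  0.]
 [ 1.  0.  0.]
 [ 0.  0. -1.]]
cup rim [0.46091677 0.31785291 0.06      ] bowl rim [0.49586318 0.10206695 0.045     ]
[323.18004972  67.27696999]
[358.58822817 268.26417003]
cup 0.72 323.904 73.6 [0.46094229 0.31934439 0.        ]
cup [292.  36.  65.  70.] 0.95
bowl 0.92 351.488 253.92000000000002 [0.49600037 0.10554877 0.        ]
bowl [306. 226. 101.  87.] 0.71
pad 0.93 471.616 145.2 [0.63040377 0.24222932 0.        ]
pad [427. 105.  88.  89.] 0.62
```

View pics/w1.png

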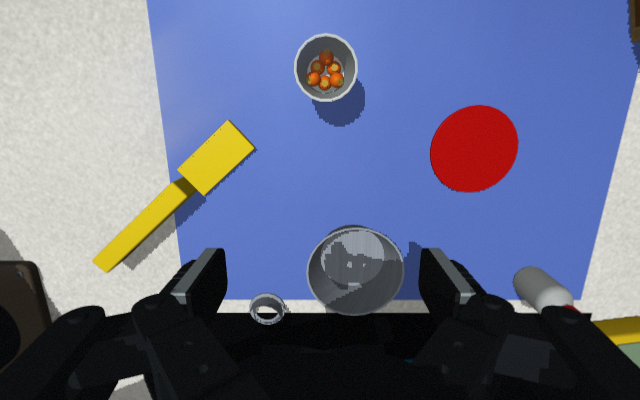

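Wrist view: cup rim centre (326,68), bowl rim (355,270), pad (474,149), spool (267,308). This puts the cup at (0.461, 0.319), bowl at (0.496, 0.105) and pad at (0.630, 0.241). Grasping the cup near its rim.

```bash
python3 -m handwheel '[[[0.0854,0.033,0,0,0],[0.0854,0.033,0,0,0],[0.0854,0.033,0.001,0,0],[0.0854,0,0,0.035,0],[0.0854,0,0,0.035,0],[0.0854,0,0,0.035,0],[0.0854,0,0,0.035,0],[0.0854,0,0,0.035,0],[0.0854,0,0,0.035,0],[0.0854,0,0,0,0]]]' 25
python3 -m handwheel '[[[0.03,0,0,0,0],[0.03,0,0,0,0],[0.03,0,0,0,0],[0.03,0,0,0,0],[0.03,0,0,0,0],[0.03,0,0,0,0]]]' 25
python3 -m handwheel '[[[0.03,0,0,-0.02,0],[0.03,0,0,-0.02,0],[0.03,0,0,-0.02,0],[0.03,0,0,0,0]]]'
python3 - <<'E'
from h import *
im=shot('side','s1.png'); c=cam('side'); u,v=proj(c,(.46,.32,.08)); print(u,v)
u,v=int(u),int(v); cv2.imwrite('pics/s1c.png',cv2.resize(im[v-60:v+60,u-60:u+100],None,fx=4,fy=4))
E
```

```text
time: 5.72
eef_pos: [0.4557, 0.3161, 0.0136]
tcp_rot: [0.708, 0.706, -0.007, -0.003]
contact_force: [-2.1, -1.3, -0.6]
opening: 0.998
finger_force: 0.0
time: 6.22
eef_pos: [0.4635, 0.3198, 0.0243]
tcp_rot: [0.708, 0.707, 0.003, 0.001]
contact_force: [-0.2, -0.4, 6.1]
opening: 0.659
finger_force: 27.1
time: 6.55
eef_pos: [0.4643, 0.3202, 0.0863]
tcp_rot: [0.708, 0.707, 0.004, 0.002]
contact_force: [1.6, 1.6, 0.1]
opening: 0.662
finger_force: 27.2
246.11472415854243 283.43414377923574
```

View pics/s1c.png

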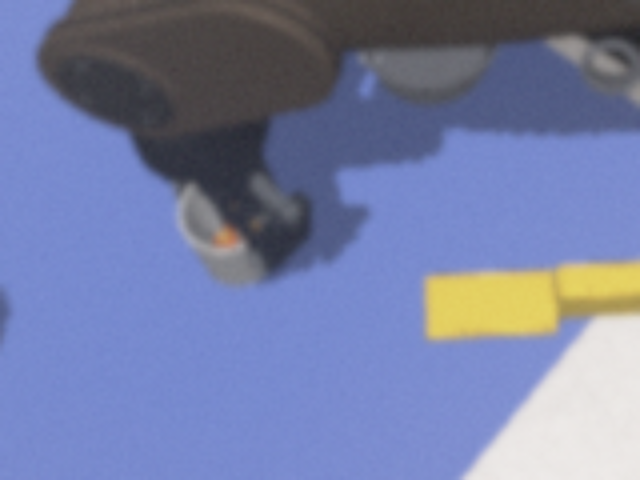

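Side crop: the cup hangs upright between the fingers at crop (230,230) with balls inside. Now drive its lower wall against the bowl's near rim so it pivots in the pinch.

```bash
python3 -m handwheel '[[[0.03,-0.0275,0.008,0.008,0],[0.03,-0.0275,0.008,0.008,0],[0.03,-0.0275,0.008,0.008,0],[0.03,-0.0275,0.008,0.009,0],[0.03,0,0,0,0],[0.03,-0.01,0,0,0],[0.03,-0.01,0,0,0],[0.03,-0.008,0,0,0],[0.03,-0.008,0,0,0],[0.03,-0.008,0,0,0],[0.03,-0.006,0,0,0]]]' 20
python3 - <<'E'
from h import *
im=shot('side','s2.png'); c=cam('side'); u,v=proj(c,(.496,.15,.06))
u,v=int(u),int(v); cv2.imwrite('pics/s2c.png',cv2.resize(im[v-60:v+60,u-80:u+80],None,fx=4,fy=4))
s=get_state();print(s['eef_pos'],s['contact_force'],R.from_quat(s['tcp_rot']).as_matrix().round(3)[:,2])
E
```

```text
time: 7.52
eef_pos: [0.4948, 0.1601, 0.0507]
tcp_rot: [0.708, 0.706, 0.003, 0.0]
contact_force: [-0.1, 5.0, 3.2]
opening: 0.665
finger_force: 21.8
[0.49488144 0.15931471 0.05064275] [0.27309157 3.75297168 4.82336691] [ 0.005  0.003 -1.   ]
```

View pics/s2c.png

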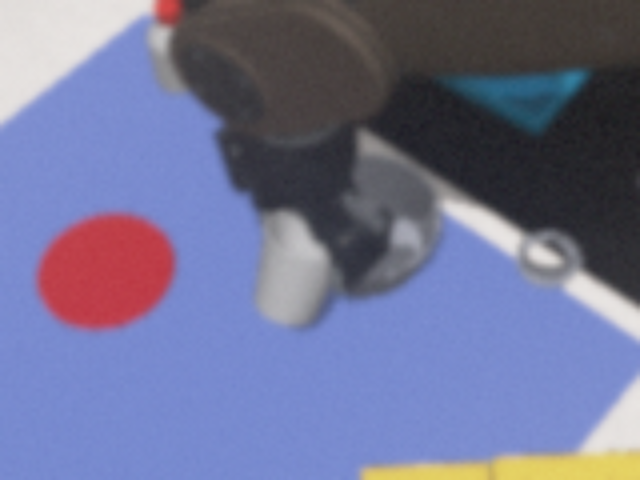

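The cup (crop (290,270)) has begun to lean, mouth over the bowl, at about 4–6 N. Continue forward, then lower.

```bash
python3 -m handwheel '[[[0.03,-0.007,0,0,0],[0.03,-0.007,0,0,0],[0.03,-0.007,0,0,0],[0.03,-0.007,0,0.002,0],[0.03,-0.004,0,0.003,0],[0.03,-0.002,0,0.003,0],[0.03,0,0,0,0]]]' 20
python3 - <<'E'
from h import *
im=shot('side','s3.png'); c=cam('side'); u,v=proj(c,(.496,.15,.06))
u,v=int(u),int(v); cv2.imwrite('pics/s3c.png',cv2.resize(im[v-60:v+60,u-80:u+80],None,fx=4,fy=4))
E
```

```text
time: 8.15
eef_pos: [0.4933, 0.1235, 0.0401]
tcp_rot: [0.708, 0.706, -0.001, 0.001]
contact_force: [0.4, -2.6, 3.9]
opening: 0.656
finger_force: 20.4
```

View pics/s3c.png

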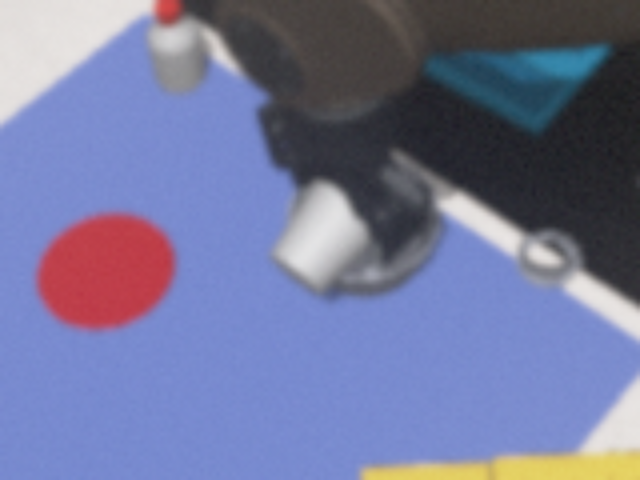

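The cup (crop (325,235)) is now tilted well over, lying on the rim. Push a bit further and wait for the balls to roll.

```bash
python3 -m handwheel '[[[0.03,-0.004,0,0.002,0],[0.03,-0.003,0,0.003,0],[0.03,0,0,0.002,0],[0.03,0,0,0,0],[0.03,0,0,0,0],[0.03,0,0,0,0],[0.03,0,0,0,0]]]' 20
python3 - <<'E'
from h import *
for cn in ['side','top','wrist']:
  im=shot(cn,f'p4_{cn}.png'); c=cam(cn)
  for n in ['cup','ball0']:
    for d in viewer.look_for(cn,n)[:7]: print(cn,n,round(d['confidence'],2),np.round(np.array(d['extent'])*[640,400,640,400]))
w=cv2.imread('pics/p4_wrist.png'); c=cam('side'); u,v=map(int,proj(c,(.496,.13,.06)))
s=cv2.imread('pics/p4_side.png')[v-50:v+50,u-64:u+64]
s=cv2.resize(s,(512,400),interpolation=cv2.INTER_CUBIC)
cv2.imwrite('pics/p4.png',np.vstack([cv2.resize(w,(400,250)),cv2.resize(s,(400,312))]))
E
```

```text
time: 8.78
eef_pos: [0.493, 0.1176, 0.0333]
tcp_rot: [0.708, 0.707, -0.0, 0.0]
contact_force: [-0.3, -2.8, 2.7]
opening: 0.654
finger_force: 20.7
side cup 0.55 [271. 220.  27.  26.]
top ball0 0.55 [403. 161.  37.  24.]
top ball0 0.54 [218. 141.  36.  32.]
wrist cup 0.71 [243. 136. 161. 217.]
wrist ball0 0.32 [122. 349.  73.  48.]
```

View pics/p4.png

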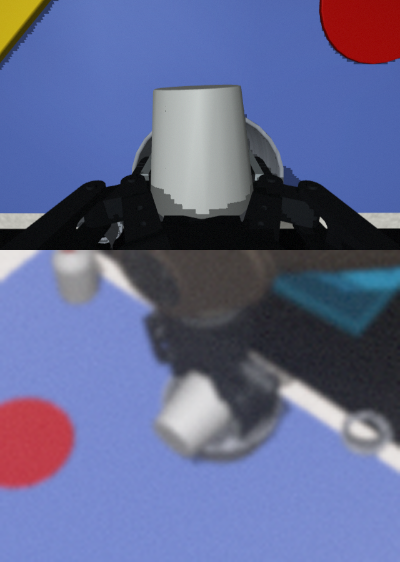

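The wrist view shows the cup about horizontal, its wall at (200,150) with the foot edge-on at (198,88); the side view agrees. Lift off and check the bowl.

```bash
python3 -m handwheel '[[[0.03,0,0,-0.02,0],[0.03,0,0,-0.03,0],[0.03,0,0,-0.03,0],[0.03,0.02,0,-0.03,0],[0.03,0.03,0.02,-0.03,0],[0.03,0.03,0.03,0,0],[0.03,0.03,0.03,0,0],[0.03,0.01,0.03,0,0],[0.03,0,0.027,0,0],[0.03,0,0,0,0]]]' 20
python3 - <<'E'
from h import *
s=get_state(); im=shot('wrist','p5_wrist.png'); shot('top','p5_top.png'); sd=shot('side','p5_side.png')
for cn in ['side','wrist','top']:
  c=cam(cn,s)
  for d in viewer.look_for(cn,'ball0')[:8]:
    e=np.array(d['extent'])*[640,400,640,400]; print(cn,round(d['confidence'],2),e.round(),at(c,e[0]+e[2]/2,e[1]+e[3]/2,.012).round(3))
  I=cv2.imread(f'pics/p5_{cn}.png'); h=cv2.cvtColor(I,cv2.COLOR_BGR2HSV); m=cv2.inRange(h,(5,130,90),(20,255,255)); n,l,stt,ce=cv2.connectedComponentsWithStats(m)
  for i in range(1,n):
    if stt[i,4]>8: print(cn,'orange',stt[i],at(c,*ce[i],.012).round(3))
c=cam('side'); u,v=map(int,proj(c,(.496,.105,.02))); a=sd[v-25:v+25,u-40:u+40]; u,v=map(int,proj(c,(.63,.215,.17))); b=sd[v-25:v+45,u-50:u+50]
cv2.imwrite('pics/p5.png',np.hstack([cv2.resize(a,(390,244)),cv2.resize(b,(350,244))]))
E
```

```text
time: 10.07
eef_pos: [0.6297, 0.234, 0.1681]
tcp_rot: [0.708, 0.707, 0.0, -0.0]
contact_force: [-1.1, -0.9, -0.6]
opening: 0.659
finger_force: 21.8
side 0.31 [381. 163.  30.  30.] [ 0.378 -0.281  0.012]
side orange [222 238   5   4  17] [0.642 0.244 0.012]
wrist 0.69 [183. 279.  14.  15.] [0.491 0.121 0.012]
wrist orange [512   0   4  21  29] [0.786 0.376 0.012]
wrist orange [241 209   4  11  36] [0.551 0.2   0.012]
wrist orange [184 279  12  14 127] [0.49  0.121 0.012]
top orange [230 153   5   4  17] [0.638 0.24  0.012]
top orange [243 180   4   5  15] [0.556 0.198 0.012]
top orange [267 202   5   4  15] [0.492 0.121 0.012]
top orange [279 202   5   4  13] [0.493 0.085 0.012]
```

View pics/p5.png

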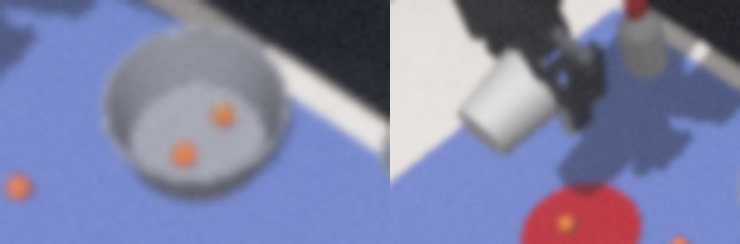

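Side crop: only two balls in the bowl (crop (222,115), (184,155)); one is on the bench at (18,187), one on the pad at (567,222), and one at the edge near (680,240). The rest are probably still in the cup, which was not tilted enough. Work out the true tilt and the stray positions.

```bash
python3 - <<'E'
from h import *
c=cam('side'); P=np.array([.630,.234,.193]); 
u,v=map(int,proj(c,(.63,.215,.17))); foot=np.array([u-50+97/3.5,v-25+128/3.5]); print('img foot',foot)
for t in range(50,125,10):
    a=np.radians(t); ax=np.array([0,-np.sin(a),np.cos(a)]); f=P-.049*ax; m=P+.011*ax
    print(t,proj(c,f).round(1),proj(c,m).round(1))
w=shot('wrist','p6_wrist.png'); sd=shot('side','p6_side.png'); tp=shot('top','p6_top.png')
for cn in ['side','wrist','top']:
  c=cam(cn); I=cv2.imread(f'pics/p6_{cn}.png'); h=cv2.cvtColor(I,cv2.COLOR_BGR2HSV); m=cv2.inRange(h,(4,110,80),(20,255,255)); n,l,stt,ce=cv2.connectedComponentsWithStats(m)
  for i in range(1,n):
    if stt[i,4]>5: print(cn,'orange',stt[i],at(c,*ce[i],.011).round(3))
E
```

```text
img foot [201.71428571 212.57142857]
50 [208.  216.7] [218.7 196.2]
60 [205.9 216.2] [219.2 196.3]
70 [204.1 215.3] [219.5 196.6]
80 [202.6 213.8] [219.8 196.9]
90 [201.6 211.9] [220.  197.4]
100 [201.  209.6] [220.1 197.9]
110 [200.9 206.9] [220.1 198.5]
120 [201.3 204. ] [220.  199.1]
side orange [  0 172  25  22 103] [1.343 0.524 0.011]
side orange [118 226  13  19  33] [0.884 0.414 0.011]
side orange [297 230   3   3   7] [0.494 0.085 0.011]
side orange [221 237   5   5  22] [0.647 0.244 0.011]
side orange [289 238   4   4  10] [0.494 0.122 0.011]
side orange [255 245   3   3   8] [0.555 0.2   0.011]
wrist orange [517   0   5  20  50] [0.789 0.377 0.011]
wrist orange [ 554    0   53   28 1067] [0.838 0.376 0.011]
wrist orange [619   0  21   7  99] [0.878 0.382 0.011]
wrist orange [189 277  12  14 102] [0.491 0.122 0.011]
top orange [157  89   6   8   8] [0.825 0.473 0.011]
top orange [160  89   9   8  10] [0.824 0.456 0.011]
top orange [163 106  30   9  44] [0.771 0.413 0.011]
top orange [131 115  29  10  45] [0.74  0.512 0.011]
top orange [616 130  19  18  96] [ 0.721 -0.95   0.
[... 4049 characters left out ...]
  49] [ 0.36  -0.83   0.011]
top orange [575 253   4   4   8] [ 0.367 -0.8    0.011]
top orange [624 252   7  10  19] [ 0.363 -0.952  0.011]
top orange [608 254   4   3   7] [ 0.368 -0.899  0.011]
top orange [614 255   2   6   8] [ 0.361 -0.913  0.011]
top orange [621 254   5   7  14] [ 0.362 -0.939  0.011]
top orange [606 259   6   3   9] [ 0.353 -0.894  0.011]
top orange [611 261   4   4   6] [ 0.345 -0.907  0.011]
top orange [632 260   3   7   7] [ 0.345 -0.967  0.011]
top orange [617 262   4   5  10] [ 0.343 -0.926  0.011]
top orange [625 263   3   5   6] [ 0.339 -0.948  0.011]
top orange [629 263   3   4   7] [ 0.341 -0.957  0.011]
top orange [585 265   4   6   9] [ 0.328 -0.829  0.011]
```

View pics/p6_wrist.png

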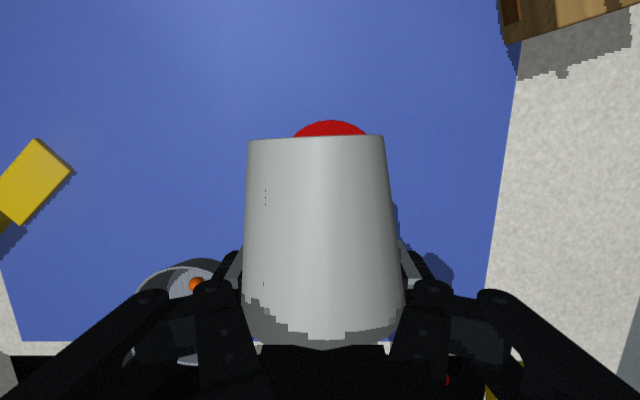

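The cup tilt was only about 87°, and the wrist view shows the cup lying horizontal (315,230) with the pad behind it (330,128). Strays sit at (0.556,0.198) and about (0.645,0.243). Two balls likely remain in the cup, so bring it back mouth-first and shake it out over the bowl.

```bash
python3 -m handwheel '[[[0.03,-0.014,-0.016,0.008,0],[0.03,-0.015,-0.017,0.012,0],[0.03,-0.015,-0.017,0.012,0],[0.03,-0.015,-0.017,0.012,0],[0.03,-0.015,-0.017,0.012,0],[0.03,-0.015,-0.017,0.012,0],[0.03,-0.015,-0.017,0.012,0],[0.03,-0.015,-0.016,0.012,0],[0.03,0,0,0,0],[0.03,0.03,0,0,0],[0.03,-0.015,0,0,0],[0.03,-0.015,0,0,0]]]' 20
python3 -m handwheel '[[[0.03,0.03,0,0,0],[0.03,-0.015,0,0,0],[0.03,-0.015,0,0,0],[0.03,0.03,0,0,0],[0.03,-0.015,0,0,0],[0.03,-0.015,0,0,0],[0.03,0.03,0,0,0],[0.03,-0.015,0,0,0],[0.03,0,0,0,0]]]' 20
cat >> h.py <<'E'
def balls(cn,z=.0115,roi=((.35,.95),(-.1,.5))):
    s=get_state(); I=viewer.read_camera(cn); cv2.imwrite('pics/last_%s.png'%cn,I); c=cam(cn,s)
    h=cv2.cvtColor(I,cv2.COLOR_BGR2HSV); m=cv2.inRange(h,(4,130,100),(18,255,255)); n,l,st,ce=cv2.connectedComponentsWithStats(m)
    for i in range(1,n):
        P=at(c,*ce[i],z)
        if 6<st[i,4]<900 and all(a<p<b for p,(a,b) in zip(P,roi)): print(cn,round(s['time'],2),st[i].tolist(),P.round(4)[:2])
E
python3 - <<'E'
from h import *
balls('top');balls('side');balls('wrist')
E
```

```text
time: 11.52
eef_pos: [0.4933, 0.116, 0.079]
tcp_rot: [0.706, 0.708, 0.001, 0.001]
contact_force: [0.2, 0.8, -0.8]
opening: 0.657
finger_force: 21.9
time: 12.27
eef_pos: [0.4935, 0.1295, 0.0789]
tcp_rot: [0.707, 0.707, 0.001, 0.001]
contact_force: [0.5, 0.3, -0.5]
opening: 0.652
finger_force: 21.9
top 12.27 [228, 150, 6, 5, 23] [0.6452 0.2432]
top 12.27 [279, 202, 5, 4, 13] [0.4933 0.0846]
side 12.32 [221, 237, 5, 5, 21] [0.6463 0.2436]
wrist 12.37 [570, 9, 30, 27, 601] [0.6459 0.2442]
wrist 12.37 [411, 93, 23, 23, 427] [0.5546 0.1982]
```

```bash
python3 -m handwheel '[[[0.03,0,0,-0.01,0],[0.03,0,0,-0.02,0],[0.03,0.003,0,-0.02,0],[0.03,0.007,0,-0.01,0],[0.03,0.01,0,0,0],[0.03,0.012,0,0,0],[0.03,0.012,0,0,0],[0.03,0.012,0,0,0],[0.03,0.012,0,0,0],[0.03,0.012,0,0,0],[0.03,0.012,0,0,0],[0.03,0.01,0,0,0]]]' 20
python3 - <<'E'
from h import *
balls('top');balls('side');balls('wrist')
E
```

```text
time: 13.42
eef_pos: [0.4927, 0.2328, 0.1375]
tcp_rot: [0.707, 0.707, -0.0, -0.0]
contact_force: [-0.4, 1.0, -0.9]
opening: 0.659
finger_force: 21.9
top 13.42 [228, 150, 6, 5, 23] [0.6452 0.2432]
top 13.42 [243, 180, 4, 5, 16] [0.5555 0.198 ]
top 13.42 [267, 202, 5, 4, 15] [0.4925 0.1211]
top 13.42 [279, 202, 5, 4, 13] [0.4935 0.0846]
side 13.47 [221, 237, 6, 5, 23] [0.6455 0.2434]
wrist 13.52 [494, 167, 20, 19, 283] [0.6451 0.2429]
wrist 13.52 [395, 218, 7, 14, 70] [0.5588 0.1985]
```

```bash
python3 -m handwheel '[[[0.03,-0.01,0,0.01,0],[0.03,-0.02,0,0.01,0],[0.03,-0.02,0,0.01,0],[0.03,-0.02,0,0.01,0],[0.03,-0.02,0,0.01,0],[0.03,-0.02,0,0.01,0],[0.03,-0.018,0,0.01,0],[0.03,-0.014,0,0.01,0],[0.03,-0.01,0,0,0],[0.03,-0.007,0,0,0],[0.03,-0.005,0,0,0],[0.03,-0.003,0,0,0]]]' 20
python3 -m handwheel '[[[0.03,0.0415,0,0,0],[0.03,0.0415,0,0,0],[0.03,0,0,0,0],[0.03,-0.01,0,0,0],[0.03,-0.018,0,0,0],[0.03,-0.018,0,0,0],[0.03,-0.015,0,0,0],[0.03,-0.01,0,0,0],[0.03,-0.008,0,0,0],[0.03,-0.004,0,0,0],[0.03,0.0415,0,0,0],[0.03,0.0415,0,0,0]]]' 20
python3 -m handwheel '[[[0.03,0,0,0,0],[0.03,0,0,-0.02,0],[0.03,0.003,0,-0.03,0],[0.03,0.007,0,-0.02,0],[0.03,0.01,0,0,0],[0.03,0.012,0,0,0],[0.03,0.012,0,0,0],[0.03,0.012,0,0,0],[0.03,0.012,0,0,0],[0.03,0.01,0,0,0],[0.03,0,0,0,0]]]' 20
python3 - <<'E'
from h import *
balls('top');balls('side');balls('wrist')
E
```

```text
time: 14.57
eef_pos: [0.4932, 0.0637, 0.0586]
tcp_rot: [0.708, 0.706, 0.0, 0.001]
contact_force: [-0.6, -0.1, -0.4]
opening: 0.66
finger_force: 21.9
time: 15.57
eef_pos: [0.4937, 0.146, 0.0584]
tcp_rot: [0.71, 0.704, 0.0, 0.0]
contact_force: [1.5, 0.3, -0.6]
opening: 0.659
finger_force: 21.9
time: 16.48
eef_pos: [0.4924, 0.2272, 0.1271]
tcp_rot: [0.707, 0.707, -0.0, -0.001]
contact_force: [0.0, 0.1, -1.3]
opening: 0.66
finger_force: 21.9
top 16.48 [228, 150, 6, 5, 23] [0.6452 0.2432]
top 16.48 [243, 180, 4, 5, 16] [0.5555 0.198 ]
top 16.48 [262, 201, 4, 4, 16] [0.4949 0.1382]
top 16.48 [269, 202, 5, 4, 16] [0.4926 0.1154]
top 16.48 [279, 202, 5, 4, 13] [0.4935 0.0846]
top 16.48 [269, 211, 5, 5, 19] [0.4639 0.1151]
side 16.53 [221, 237, 6, 5, 23] [0.6455 0.2434]
side 16.53 [291, 237, 3, 3, 8] [0.493  0.1153]
wrist 16.58 [502, 160, 21, 20, 309] [0.6451 0.243 ]
wrist 16.58 [395, 213, 11, 16, 145] [0.557 0.199]
```

Top view numbers: four balls are in the bowl, and the two strays are at rest at (0.645,0.243) and (0.556,0.198), so the cup is empty. Now turn the cup back upright by rolling its foot face over the bowl's far (−y) rim.

```bash
python3 -m handwheel '[[[0.03,-0.034,0,0,0],[0.03,-0.034,0,0,0],[0.03,-0.034,0,0,0],[0.03,-0.034,0,0,0],[0.03,-0.034,0,0,0],[0.03,-0.034,0,0,0],[0.03,-0.034,0,0,0],[0.03,0,0,0.03,0],[0.03,0,0,0.03,0],[0.03,0,0,0.031,0],[0.03,0,0,0,0]]]' 20
python3 -m handwheel '[[[0.03,0.010,0,0,0],[0.03,0.004,0,-0.007,0],[0.03,0.006,0,-0.010,0],[0.03,0.005,0,-0.0065,0],[0.03,0,0,0,0]]]' 20
python3 -m handwheel '[[[0.03,0.005,0,-0.0045,0],[0.03,0.005,0,-0.003,0],[0.03,0.005,0,-0.003,0],[0.03,0.005,0,-0.002,0],[0.03,0.005,0,-0.0015,0],[0.03,0.005,0,-0.0005,0],[0.03,0.005,0,0,0],[0.03,0.008,0,0,0],[0.03,0,0,0,0]]]' 20
python3 - <<'E'
from h import *
s=get_state(); P=np.array(s['eef_pos'])+[0,0,.025]; print(P)
viewer.read_camera('side'); c=cam('side')
for d in viewer.outline_of('side','cup')[:1]:
    ys,xs=np.where(d['mask']); print(d['confidence'],len(xs),xs.mean(),ys.mean(),cv2.minAreaRect(np.c_[xs,ys].astype(np.float32)))
for t in (-10,0,10,20,40,60,80):
    a=np.radians(t); ax=np.array([0,-np.sin(a),np.cos(a)]); print(t,proj(c,P-.049*ax).round(1),proj(c,P+.011*ax).round(1))
viewer.read_camera('wrist')
for d in viewer.outline_of('wrist','cup')[:1]:
    ys,xs=np.where(d['mask']); print(d['confidence'],d['extent'])
E
```

```text
time: 17.55
eef_pos: [0.4872, -0.0125, 0.0311]
tcp_rot: [0.708, 0.706, -0.003, -0.005]
contact_force: [-1.5, -0.3, -0.6]
opening: 0.656
finger_force: 21.9
time: 17.97
eef_pos: [0.4953, 0.0132, 0.0646]
tcp_rot: [0.707, 0.707, 0.002, 0.003]
contact_force: [-0.5, -1.0, 0.6]
opening: 0.659
finger_force: 21.5
time: 18.72
eef_pos: [0.4923, 0.0565, 0.0747]
tcp_rot: [0.707, 0.707, -0.0, -0.0]
contact_force: [-0.4, -0.4, -1.2]
opening: 0.658
finger_force: 21.5
[0.49234737 0.0565168  0.09966929]
0.79 401 296.98254364089775 211.48379052369077 ((297.0000305175781, 211.50003051757812), (19.091880798339844, 23.33452033996582), 45.0)
-10 [306.5 215.4] [303.8 205. ]
0 [304.7 217.4] [304.3 204.5]
10 [302.8 219.1] [304.7 204.1]
20 [300.9 220.4] [305.1 203.8]
40 [297.5 221.9] [305.9 203.6]
60 [294.8 221.6] [306.5 203.7]
80 [293.2 219.5] [306.8 204.2]
0.64 [0.3798, 0.3395, 0.2528, 0.5452]
```

The wrist outline is unchanged, so the cup passed over the rim without turning; the path was a few mm too high. Retry lower, with settling rows.

```bash
python3 -m handwheel '[[[0.03,-0.033,0,0,0],[0.03,-0.034,0,0,0],[0.03,0,0,0.02,0],[0.03,0,0,0.02,0],[0.03,0,0,0,0],[0.03,0,0,0,0],[0.03,0.008,0,0,0],[0.03,0.004,0,0,0],[0.03,0,0,0,0]]]' 20
python3 -m handwheel '[[[0.03,0.004,0,-0.004,0],[0.03,0.004,0,-0.005,0],[0.03,0.003,0,-0.005,0],[0.03,0,0,0,0]]]' 20
python3 - <<'E'
from h import *
viewer.read_camera('wrist')
for d in viewer.outline_of('wrist','cup')[:1]:
    print(d['confidence'],np.array(d['extent'])*[640,400,640,400],get_state()['contact_force'])
E
```

```text
time: 19.67
eef_pos: [0.4934, 0.0013, 0.0362]
tcp_rot: [0.707, 0.707, 0.001, 0.001]
contact_force: [-0.2, -0.5, -0.9]
opening: 0.659
finger_force: 21.7
time: 20.0
eef_pos: [0.4936, 0.0119, 0.0507]
tcp_rot: [0.707, 0.707, 0.001, 0.001]
contact_force: [0.5, 0.5, -0.3]
opening: 0.656
finger_force: 21.7
0.97 [238.016 135.48  167.488 217.6  ] [-0.67751429 -0.7982881  -0.92620935]
```

```bash
python3 -m handwheel '[[[0.03,-0.008,0,0.007,0],[0.03,-0.003,0,0.0075,0],[0.03,0,0,0,0],[0.03,0.003,0,0,0],[0.03,0.003,0,0,0],[0.03,0,0,0,0]]]' 20
python3 -m handwheel '[[[0.03,0.003,0,0,0],[0.03,0,0,0,0]]]' 20
python3 - <<'E'
from h import *
viewer.read_camera('wrist')
for d in viewer.outline_of('wrist','cup')[:1]:
    print(d['confidence'],np.array(d['extent'])*[640,400,640,400],get_state()['contact_force'])
E
```

```text
time: 20.6
eef_pos: [0.4926, 0.0068, 0.0344]
tcp_rot: [0.708, 0.706, 0.0, -0.0]
contact_force: [-0.2, 0.6, 1.4]
opening: 0.659
finger_force: 21.7
time: 20.77
eef_pos: [0.4926, 0.0099, 0.0345]
tcp_rot: [0.708, 0.707, 0.0, -0.0]
contact_force: [0.3, 0.5, 0.8]
opening: 0.658
finger_force: 21.7
0.96 [243.392 139.32  160.32  215.48 ] [-0.07859592 -0.39163281  0.44880839]
```

```bash
python3 - <<'E'
from h import *
s=get_state(); w=cam('wrist',s); T=np.array(s['eef_pos'])
for dz in (.03,.047): print('foot edge rel TCP',at(w,322,139,T[2]+dz)-T)
for dz in (.03,.047): print('foot corners width',at(w,243,145,T[2]+dz)-at(w,403-19,145,T[2]+dz))
I=viewer.read_camera('top'); c=cam('top')
for d in viewer.outline_of('top','bowl')[:2]:
    ys,xs=np.where(d['mask']); p=np.c_[xs,ys].astype(np.float32); (u,v),r=cv2.minEnclosingCircle(p); print(d['confidence'],u,v,r,at(c,u,v,.045),(at(c,u+r,v,.045)-at(c,u-r,v,.045))[1])
for cn in ['side']:
  viewer.read_camera(cn);c=cam(cn)
  for d in viewer.pinpoint(cn,'bowl')[:1]: print(cn,at(c,d['xy'][0]*640,d['xy'][1]*400,0))
E
```

```text
foot edge rel TCP [-0.00106951  0.05782342  0.03      ]
foot edge rel TCP [-0.00104809  0.05966517  0.047     ]
foot corners width [-4.87494675e-02  8.73758802e-05  0.00000000e+00]
foot corners width [-4.14149647e-02  7.42299184e-05  0.00000000e+00]
0.71 272.5 201.0 18.82162857055664 [0.49806522 0.10773995 0.045     ] -0.1107836620879231
side [0.49951676 0.10029718 0.        ]
```

```bash
python3 -m handwheel '[[[0.03,-0.011,0,0,0],[0.03,-0.011,0,0,0],[0.03,0,0,0.01,0],[0.03,0,0,0.01,0],[0.03,0,0,0.005,0],[0.03,0,0,0,0]]]' 20
python3 -m handwheel '[[[0.03,0,0,0.003,0],[0.03,0,0,0,0]]]' 20
python3 - <<'E'
from h import *
s=get_state(); w=cam('wrist',s); T=np.array(s['eef_pos']); viewer.read_camera('wrist')
for d in viewer.outline_of('wrist','cup')[:1]:
    print(d['confidence'],np.array(d['extent'])*[640,400,640,400],s['contact_force'])
E
```

```text
time: 21.57
eef_pos: [0.4905, -0.0123, 0.0071]
tcp_rot: [0.708, 0.706, -0.001, -0.002]
contact_force: [-0.2, 0.5, -0.9]
opening: 0.656
finger_force: 21.7
time: 21.73
eef_pos: [0.4921, -0.0124, 0.0058]
tcp_rot: [0.708, 0.707, -0.0, -0.001]
contact_force: [-0.0, -0.3, 0.3]
opening: 0.663
finger_force: 21.7
```

```bash
python3 -m handwheel '[[[0.03,0,0,0.0015,0],[0.03,0,0,0.0015,0],[0.03,0,0,0,0]]]' 20
python3 - <<'E'
from h import *
s=get_state(); w=cam('wrist',s); T=np.array(s['eef_pos']); print(s['contact_force'])
I=viewer.read_camera('wrist')
for n in ['cup','bowl']:
  for d in viewer.look_for('wrist',n)[:2]: print(n,d['confidence'],(np.array(d['extent'])*[640,400,640,400]).round())
# brightness profile along column 322
g=cv2.cvtColor(I,cv2.COLOR_BGR2HSV); print([(v,*g[v,300]) for v in range(0,300,12)])
E
```

```text
time: 22.08
eef_pos: [0.4925, -0.0126, 0.0034]
tcp_rot: [0.708, 0.707, -0.0, -0.0]
contact_force: [0.5, 0.3, -0.7]
opening: 0.658
finger_force: 21.7
[ 0.46004399  0.27392902 -0.66588893]
cup 0.84 [244. 137. 162. 215.]
cup 0.46 [383. 319. 257.  80.]
bowl 0.94 [150.   0. 378. 131.]
[(0, np.uint8(107), np.uint8(23), np.uint8(215)), (12, np.uint8(110), np.uint8(24), np.uint8(217)), (24, np.uint8(108), np.uint8(22), np.uint8(213)), (36, np.uint8(108), np.uint8(22), np.uint8(213)), (48, np.uint8(108), np.uint8(22), np.uint8(210)), (60, np.uint8(108), np.uint8(24), np.uint8(211)), (72, np.uint8(107), np.uint8(20), np.uint8(208)), (84, np.uint8(110), np.uint8(29), np.uint8(131)), (96, np.uint8(106), np.uint8(28), np.uint8(137)), (108, np.uint8(104), np.uint8(27), np.uint8(140)), (120, np.uint8(108), np.uint8(27), np.uint8(159)), (132, np.uint8(113), np.uint8(133), np.uint8(150)), (144, np.uint8(70), np.uint8(3), np.uint8(242)), (156, np.uint8(100), np.uint8(3), np.uint8(242)), (168, np.uint8(80), np.uint8(3), np.uint8(242)), (180, np.uint8(75), np.uint8(2), np.uint8(242)), (192, np.uint8(90), np.uint8(3), np.uint8(242)), (204, np.uint8(75), np.uint8(2), np.uint8(242)), (216, np.uint8(80), np.uint8(3), np.uint8(242)), (228, np.uint8(75), np.uint8(2), np.uint8(242)), (240, np.uint8(80), np.uint8(3), np.uint8(242)), (252, np.uint8(80), np.uint8(3), np.uint8(242)), (264, np.uint8(70), np.uint8(3), np.uint8(242)), (276, np.uint8(80), np.uint8(3), np.uint8(242)), (288, np.uint8(90), np.uint8(2), np.uint8(241))]
```

```bash
python3 - <<'E'
from h import *
s=get_state(); w=cam('wrist',s); T=np.array(s['eef_pos'])
I=viewer.read_camera('wrist'); g=cv2.cvtColor(I,cv2.COLOR_BGR2HSV)
print([(v,g[v,300].tolist()[1:]) for v in range(72,84,1)],[(v,g[v,300].tolist()[1:]) for v in range(124,144,2)])
for v in (74,78,82): print(v,at(w,335,v,.045))
for v in (126,130): print('bowl foot',v,at(w,335,v,.0))
for z in (.005,.03,.05): print('cup edge',z,at(w,322,137,z))
print('hemi',w[1])
E
```

```text
[(72, [22, 211]), (73, [22, 209]), (74, [23, 211]), (75, [22, 209]), (76, [23, 208]), (77, [23, 201]), (78, [24, 182]), (79, [26, 160]), (80, [24, 127]), (81, [27, 130]), (82, [25, 133]), (83, [27, 132])] [(124, [24, 227]), (126, [24, 211]), (128, [30, 197]), (130, [138, 148]), (132, [134, 148]), (134, [131, 148]), (136, [134, 148]), (138, [128, 143]), (140, [5, 220]), (142, [4, 241])]
74 [0.49541278 0.06532744 0.045     ]
78 [0.49542214 0.06422113 0.045     ]
82 [0.49543156 0.06310779 0.045     ]
bowl foot 126 [0.49725095 0.04722736 0.        ]
bowl foot 130 [0.49726568 0.04549048 0.        ]
cup edge 0.005 [0.49150821 0.04294874 0.005     ]
cup edge 0.03 [0.49153821 0.04551566 0.03      ]
cup edge 0.05 [0.4915622  0.04756919 0.05      ]
hemi [0.49167801 0.05747997 0.14652406]
```

Re-deriving from the wrist view: the bowl rim is at y≈0.050 and the cup foot lies about 55 mm from the pinch axis, so the pinch is ~30 mm above the TCP. That explains the misses. Redo the push with those numbers.

```bash
python3 -m handwheel '[[[0.03,0,0,-0.013,0],[0.03,0,0,-0.013,0],[0.03,0,0,0,0],[0.03,0.005,0,0,0],[0.03,0.005,0,-0.001,0],[0.03,0,0,0,0],[0.03,0.0022,0,-0.006,0],[0.03,0.0031,0,-0.006,0],[0.03,0,0,0,0]]]' 20
python3 - <<'E'
from h import *
s=get_state(); w=cam('wrist',s); viewer.read_camera('wrist'); print(s['contact_force'])
for d in viewer.look_for('wrist','cup')[:2]: print(d['confidence'],(np.array(d['extent'])*[640,400,640,400]).round())
E
```

```text
time: 23.03
eef_pos: [0.4938, 0.0016, 0.0435]
tcp_rot: [0.707, 0.707, -0.0, 0.002]
contact_force: [0.9, -7.8, 3.8]
opening: 0.657
finger_force: 21.5
[ 0.86670897 -7.75970168  3.79196387]
0.57 [240. 128. 164. 208.]
```

Contact now (−7.8 N), so the cup is being turned. Continue the arc.

```bash
python3 -m handwheel '[[[0.03,0.0041,0,-0.006,0],[0.03,0.0055,0,-0.006,0],[0.03,0.0061,0,-0.005,0],[0.03,0.0066,0,-0.004,0],[0.03,0,0,0,0]]]' 20
python3 - <<'E'
from h import *
s=get_state(); w=cam('wrist',s); viewer.read_camera('wrist'); print(s['contact_force'])
for d in viewer.look_for('wrist','cup')[:2]: print(d['confidence'],(np.array(d['extent'])*[640,400,640,400]).round())
E
```

```text
time: 23.55
eef_pos: [0.4922, 0.0267, 0.0636]
tcp_rot: [0.707, 0.707, 0.0, -0.001]
contact_force: [0.3, 0.0, 0.6]
opening: 0.655
finger_force: 23.3
[0.29412881 0.02326733 0.61727937]
0.97 [241. 134. 164. 186.]
```

```bash
cat >> h.py <<'E'
def cupbox(s,t,off=.030,L=.0545,cn='wrist',sgn=-1):
    c=cam(cn,s); a=np.radians(t); ax=np.array([0,sgn*np.sin(a),np.cos(a)]); e1=np.array([1,0,0]); e2=np.cross(ax,e1); P=np.array(s['eef_pos'])+[0,0,off]
    q=[]
    for d,r in ((-L,.0225),(.06-L,.0295)):
        q.append([proj(c,P+ax*d+r*(e1*np.cos(k)+e2*np.sin(k))) for k in np.linspace(0,6.28,24)])
    return np.array(q)
E
python3 - <<'E'
from h import *
s=get_state()
for t in range(0,111,10):
    q=cupbox(s,t); print(t,'foot rows',q[0,:,1].min().round(),q[0,:,1].max().round(),'rim rows',q[1,:,1].min().round(),q[1,:,1].max().round(),'foot w',np.ptp(q[0,:,0]).round(),'rim w',np.ptp(q[1,:,0]).round())
I=viewer.read_camera('wrist'); g=cv2.cvtColor(I,cv2.COLOR_BGR2HSV)
print([(v,g[v,322].tolist()) for v in range(100,380,10)])
E
```

```text
0 foot rows 195.0 270.0 rim rows 222.0 360.0 foot w 81.0 rim w 157.0
10 foot rows 180.0 252.0 rim rows 231.0 351.0 foot w 83.0 rim w 157.0
20 foot rows 167.0 235.0 rim rows 243.0 342.0 foot w 85.0 rim w 156.0
30 foot rows 155.0 218.0 rim rows 258.0 331.0 foot w 89.0 rim w 157.0
40 foot rows 145.0 202.0 rim rows 274.0 320.0 foot w 93.0 rim w 157.0
50 foot rows 138.0 187.0 rim rows 292.0 309.0 foot w 98.0 rim w 156.0
60 foot rows 135.0 173.0 rim rows 297.0 310.0 foot w 105.0 rim w 155.0
70 foot rows 137.0 160.0 rim rows 286.0 327.0 foot w 113.0 rim w 154.0
80 foot rows 144.0 150.0 rim rows 275.0 342.0 foot w 122.0 rim w 153.0
90 foot rows 141.0 160.0 rim rows 264.0 355.0 foot w 132.0 rim w 152.0
100 foot rows 136.0 184.0 rim rows 254.0 365.0 foot w 143.0 rim w 150.0
110 foot rows 135.0 217.0 rim rows 244.0 371.0 foot w 155.0 rim w 149.0
[(100, [106, 27, 207]), (110, [150, 4, 182]), (120, [27, 144, 249]), (130, [12, 229, 223]), (140, [80, 7, 211]), (150, [75, 7, 211]), (160, [72, 6, 212]), (170, [73, 8, 212]), (180, [75, 7, 211]), (190, [83, 5, 211]), (200, [96, 6, 212]), (210, [84, 6, 213]), (220, [75, 7, 212]), (230, [84, 6, 212]), (240, [77, 8, 212]), (250, [90, 6, 212]), (260, [84, 6, 211]), (270, [80, 7, 212]), (280, [81, 8, 212]), (290, [85, 7, 224]), (300, [80, 6, 129]), (310, [68, 8, 132]), (320, [90, 28, 9]), (330, [99, 224, 75]), (340, [98, 234, 107]), (350, [99, 185, 51]), (360, [0, 0, 13]), (370, [120, 48, 16])]
```

Now tilt ≈45°. Continue a little lower along the arc.

```bash
python3 -m handwheel '[[[0.03,0.0053,0,0.001,0],[0.03,0.008,0,-0.002,0],[0.03,0.005,0,-0.0005,0],[0.03,0.005,0,-0.0005,0],[0.03,0.008,0,0.0005,0],[0.03,0,0,0,0]]]' 20
python3 - <<'E'
from h import *
s=get_state(); I=viewer.read_camera('wrist'); print(s['contact_force'])
for t in range(-10,41,10):
    q=cupbox(s,t,L=.051); print(t,'foot rows',q[0,:,1].min().round(),'rim rows',q[1,:,1].min().round(),q[1,:,1].max().round())
g=cv2.cvtColor(I,cv2.COLOR_BGR2HSV)
print([(v,*g[v,322].tolist()[1:]) for v in range(120,370,8)])
for d in viewer.look_for('wrist','cup')[:1]: print(d['confidence'],(np.array(d['extent'])*[640,400,640,400]).round())
E
```

```text
time: 24.2
eef_pos: [0.4925, 0.0575, 0.0649]
tcp_rot: [0.707, 0.707, 0.0, -0.0]
contact_force: [-0.7, -0.0, 0.2]
opening: 0.655
finger_force: 23.3
[-0.7331111  -0.02545552  0.15718035]
-10 foot rows 211.0 rim rows 217.0 372.0
0 foot rows 196.0 rim rows 226.0 366.0
10 foot rows 183.0 rim rows 237.0 359.0
20 foot rows 170.0 rim rows 251.0 349.0
30 foot rows 160.0 rim rows 267.0 339.0
40 foot rows 151.0 rim rows 285.0 328.0
[(120, 227, 238), (128, 223, 234), (136, 8, 190), (144, 7, 189), (152, 5, 188), (160, 4, 190), (168, 8, 192), (176, 7, 192), (184, 7, 192), (192, 5, 191), (200, 5, 191), (208, 5, 191), (216, 5, 193), (224, 8, 192), (232, 7, 193), (240, 5, 193), (248, 9, 192), (256, 8, 193), (264, 8, 193), (272, 5, 191), (280, 7, 194), (288, 5, 194), (296, 4, 117), (304, 9, 118), (312, 6, 120), (320, 57, 9), (328, 32, 8), (336, 142, 9), (344, 73, 7), (352, 60, 17), (360, 59, 13), (368, 109, 14)]
0.76 [243. 134. 165. 184.]
```

```bash
python3 - <<'E'
from h import *
from scipy.optimize import least_squares
s=get_state(); c=cam('wrist',s); T=np.array(s['eef_pos'])
I=viewer.read_camera('wrist'); g=cv2.cvtColor(I,cv2.COLOR_BGR2HSV); m=((g[...,1]<25)&(g[...,2]>150)).astype(np.uint8)
for v in (140,160,200,240,270,285,292): 
    x=np.where(m[v,200:450])[0]+200; print(v,x.min(),x.max(),len(x))
d=viewer.outline_of('wrist','cup')[0]['mask']
W={}
for v in (150,200,250,280):
    x=np.where(d[v])[0]; W[v]=(x.min(),x.max()); print('mask',v,W[v])
def model(p):
    y0,z0,t,x0=p; ax=np.array([0,-np.sin(t),np.cos(t)]); e1=np.array([1,0,0]); e2=np.cross(ax,e1); P=T+[x0,y0,z0]; k=np.linspace(0,2*np.pi,48)
    R_=[np.array([proj(c,P-ax*a+r*(e1*np.cos(q)+e2*np.sin(q))) for q in k]) for a,r in ((0,.0295),(.06,.0225))]
    h=cv2.convexHull(np.vstack(R_).astype(np.float32))[:,0]; o=[R_[1][:,1].min(),R_[0][:,1].min()]
    for v in W:
        xs=[]
        for a,b in zip(h,np.roll(h,-1,0)):
            if (a[1]-v)*(b[1]-v)<0: xs.append(a[0]+(b[0]-a[0])*(v-a[1])/(b[1]-a[1]))
        o+=[min(xs),max(xs)] if xs else [300,300]
    return np.array(o)
meas=np.array([134,292]+[q for v in W for q in W[v]])
for t0 in (20,50,80):
    r=least_squares(lambda p:model(p)-meas,[-.005,.04,np.radians(t0),0],diff_step=1e-3,x_scale=[.01,.01,.2,.01]); print(r.x[:2],np.degrees(r.x[2]),r.x[3],r.cost,r.fun.round(1))
E
```

```text
140 270 439 84
160 266 377 89
200 239 360 104
240 203 449 205
270 246 370 125
285 244 413 135
292 245 378 128
mask 150 (np.int64(269), np.int64(363))
mask 200 (np.int64(256), np.int64(378))
mask 250 (np.int64(248), np.int64(392))
mask 280 (np.int64(243), np.int64(400))
[-0.00079828  0.04183046] 47.10770433462661 -0.002404936001243097 23.559705964820637 [-0.3  0.2  3.2  2.7  2.4  1.4 -1.2 -1.4 -3.2 -2.7]
[-0.00079159  0.04185069] 47.0946772430956 -0.0024032018804914933 23.55943026923066 [-0.3  0.2  3.3  2.7  2.4  1.4 -1.2 -1.4 -3.2 -2.7]
[-0.00078739  0.04185632] 47.09152411727306 -0.002403658226322727 23.55958625472101 [-0.3  0.2  3.2  2.7  2.4  1.4 -1.2 -1.4 -3.2 -2.7]
```

The fit gives tilt 47° with the pinch right at the cup's rim (≈40 mm above the TCP, 57 mm from the foot). Finish the turn against the +y rim from inside the bowl, high above the balls.

```bash
python3 -m handwheel '[[[0.03,0.025,0,0.004,0],[0.03,0.025,0,0.005,0],[0.03,0.005,0,0,0],[0.03,0,0,0,0],[0.03,0.008,0,0,0],[0.03,0.006,0,0,0],[0.03,0.008,0,-0.001,0],[0.03,0.008,0,-0.0025,0],[0.03,0,0,0,0]]]' 20
python3 -m handwheel '[[[0.03,0.008,0,-0.0025,0],[0.03,0.008,0,-0.001,0],[0.03,0.008,0,0,0],[0.03,0.004,0,0,0],[0.03,0,0,0,0]]]' 20
cat > fit.py <<'E'
from h import *
from scipy.optimize import least_squares
def fit():
    s=get_state(); c=cam('wrist',s); T=np.array(s['eef_pos']); viewer.read_camera('wrist')
    d=viewer.outline_of('wrist','cup')
    if not d: return print('no cup')
    m=d[0]['mask']; ys,xs=np.where(m); top=ys.min(); V=np.linspace(top+6,min(ys.max(),310)-8,8).astype(int); W=[(v,np.where(m[v])[0].min(),np.where(m[v])[0].max()) for v in V]
    def model(p):
        y0,z0,t,x0=p; ax=np.array([0,-np.sin(t),np.cos(t)]); e1=np.array([1,0,0]); e2=np.cross(ax,e1); P=T+[x0,y0,z0]; k=np.linspace(0,2*np.pi,48)
        h=cv2.convexHull(np.array([proj(c,P-ax*a+r*(e1*np.cos(q)+e2*np.sin(q))) for a,r in ((0,.0295),(.06,.0225)) for q in k],np.float32))[:,0]
        o=[3*(h[:,1].min()-top)]
        for v,a0,b0 in W:
            xs=[a[0]+(b[0]-a[0])*(v-a[1])/(b[1]-a[1]) for a,b in zip(h,np.roll(h,-1,0)) if (a[1]-v)*(b[1]-v)<0]
            o+=[min(xs)-a0,max(xs)-b0] if xs else [40,40]
        return np.array(o)
    best=min((least_squares(model,[0,.04,np.radians(t0),0],diff_step=1e-3,x_scale=[.01,.01,.2,.01],loss='soft_l1') for t0 in (0,30,60,90)),key=lambda r:r.cost)
    print('rim',best.x[:2].round(4),'tilt',np.degrees(best.x[2]).round(1),'cost',round(best.cost,1),'top',top,ys.max(),d[0]['confidence'],np.round(s['contact_force'],1))
if __name__=='__main__': fit()
E
python3 fit.py
```

```text
time: 25.15
eef_pos: [0.495, 0.141, 0.0619]
tcp_rot: [0.708, 0.707, 0.001, 0.002]
contact_force: [-0.0, -3.1, 5.7]
opening: 0.659
finger_force: 21.2
time: 25.57
eef_pos: [0.4923, 0.1704, 0.0625]
tcp_rot: [0.708, 0.707, -0.0, -0.001]
contact_force: [-0.3, -0.2, -0.6]
opening: 0.66
finger_force: 21.4
rim [0.0005 0.0404] tilt 9.7 cost 36.3 top 180 350 0.89 [-0.3 -0.2 -0.6]
```

The cup is nearly upright (9.7°). Set it down on a free bench spot near (0.49, 0.30), pressing lightly to level it.

```bash
python3 -m handwheel '[[[0.03,0.01,0,-0.01,0],[0.03,0.03,0,0,0],[0.03,0.03,0,0,0],[0.03,0.03,0,0,0],[0.03,0.02,0,0.01,0],[0.03,0.01,0,0.012,0],[0.03,0,0,0.012,0],[0.03,0,0,0.01,0],[0.03,0,0,0.006,0],[0.03,0,0,0.002,0],[0.03,0,0,0,0]]]' 20
python3 fit.py
```

```text
time: 26.58
eef_pos: [0.4927, 0.2983, 0.0203]
tcp_rot: [0.708, 0.706, -0.001, -0.0]
contact_force: [0.6, 0.2, 0.2]
opening: 0.655
finger_force: 21.5
rim [-0.      0.0397] tilt 10.1 cost 36.7 top 180 350 0.61 [0.6 0.2 0.2]
```

```bash
python3 -m handwheel '[[[0.03,0,0,0.002,0],[0.03,0,0,0.002,0],[0.03,0,0,0.002,0],[0.03,0,0,0,0]]]' 20
python3 -m handwheel '[[[0.03,0,0,0.002,0],[0.03,0,0,0.001,0],[0.03,0,0,0,0]]]' 20
python3 fit.py
```

```text
time: 27.02
eef_pos: [0.4944, 0.3005, 0.0186]
tcp_rot: [0.708, 0.706, 0.001, -0.0]
contact_force: [-5.5, -0.3, 15.0]
opening: 0.659
finger_force: 22.2
time: 27.27
eef_pos: [0.4951, 0.3015, 0.0175]
tcp_rot: [0.708, 0.706, 0.002, -0.0]
contact_force: [-9.5, 1.9, 21.4]
opening: 0.653
finger_force: 20.7
rim [0.0009 0.0418] tilt 7.2 cost 48.4 top 184 350 0.79 [-9.5  1.9 21.4]
```

```bash
python3 -m handwheel '[[[0.03,0,0,-0.002,0],[0.07,0,0,0,0],[0.0854,0,0,0,0],[0.0854,0,0,0,0],[0.0854,0,0,-0.03,0],[0.0854,0,0,-0.04,0],[0.0854,0,0,-0.04,0],[0.0854,0,0,-0.02,0],[0.0854,0,0,0,0]]]' 20
python3 - <<'E'
from h import *
import fit; fit.fit()
balls('wrist'); balls('top')
for n in ['cup']:
  for cn in ['side','top','wrist']:
    if cn=='side': viewer.read_camera('side')
    c=cam(cn)
    for d in viewer.outline_of(cn,n)[:1]:
        ys,xs=np.where(d['mask']); e=np.array(d['extent'])*[640,400,640,400]; print(cn,d['confidence'],e.round(),at(c,e[0]+e[2]/2,e[1]+e[3]/2,.03))
E
```

```text
time: 28.12
eef_pos: [0.4966, 0.3005, 0.1503]
tcp_rot: [0.708, 0.706, 0.005, 0.002]
contact_force: [0.1, -0.3, 0.5]
opening: 0.999
finger_force: 0.0
rim [-0.0197 -0.057 ] tilt 50.0 cost 60.8 top 146 222 0.72 [ 0.1 -0.3  0.5]
wrist 28.22 [478, 236, 19, 17, 253] [0.6442 0.2428]
wrist 28.22 [381, 281, 13, 12, 129] [0.5542 0.1987]
top 28.27 [229, 150, 5, 5, 22] [0.6452 0.2428]
top 28.27 [243, 180, 4, 5, 16] [0.5555 0.198 ]
top 28.27 [262, 201, 4, 4, 16] [0.4949 0.1382]
top 28.27 [269, 202, 5, 4, 16] [0.4924 0.1147]
top 28.27 [279, 202, 5, 4, 13] [0.4933 0.0846]
top 28.27 [269, 211, 5, 5, 19] [0.4639 0.1151]
side 0.68 [230. 271.  23.  26.] [0.49239673 0.31436578 0.03      ]
top 0.78 [201. 192.  10.  18.] [0.49312815 0.30541428 0.03      ]
wrist 0.95 [278. 146.  80.  82.] [0.48710613 0.30292918 0.03      ]
```

Six balls are accounted for, and the cup stands at about (0.493, 0.302). Now pick the bench ball at (0.555, 0.1985).

```bash
python3 -m handwheel '[[[0.05,-0.034,0.020,0,0],[0.05,-0.034,0.020,0,0],[0.05,-0.034,0.020,0.01,0],[0.05,0,0,0.035,0],[0.05,0,0,0.035,0],[0.05,0,0,0.035,0],[0.05,0,0,0.02,0],[0.05,0,0,0.01,0],[0.05,0,0,0,0]]]' 20
python3 -m handwheel '[[[0.0,0,0,0,0],[0.0,0,0,0,0],[0.0,0,0,0,0],[0.0,0,0,0,0],[0.0,0,0,0,0]]]' 20
```

```text
time: 29.27
eef_pos: [0.552, 0.1969, -0.0016]
tcp_rot: [0.708, 0.707, -0.002, -0.001]
contact_force: [0.3, 0.6, 0.4]
opening: 0.587
finger_force: 0.0
time: 29.68
eef_pos: [0.5538, 0.1975, 0.0005]
tcp_rot: [0.708, 0.707, 0.001, 0.0]
contact_force: [-1.9, -0.5, 4.7]
opening: 0.152
finger_force: 20.9
```

```bash
python3 -m handwheel '[[[0.0,0,0,-0.03,0],[0.0,0,0,-0.04,0],[0.0,0,0,-0.02,0],[0.0,-0.03,-0.018,0,0],[0.0,-0.03,-0.018,0,0],[0.0,-0.03,-0.018,0,0],[0.0,0,0,0.025,0],[0.0,0,0,0.025,0],[0.0,0,0,0,0],[0.035,0,0,0,0],[0.035,0,0,0,0],[0.035,0,0,-0.03,0]]]' 20
python3 -m handwheel '[[[0.05,0.03,0.025,-0.03,0],[0.05,0.035,0.030,0,0],[0.05,0.035,0.030,0,0],[0.05,0.035,0.030,0,0],[0.05,0,0.022,0,0],[0.05,0,0,0,0]]]' 20
python3 - <<'E'
from h import *
print(get_state()['eef_pos']);balls('top');balls('wrist')
E
```

```text
time: 30.68
eef_pos: [0.4953, 0.1074, 0.0654]
tcp_rot: [0.708, 0.707, -0.003, -0.003]
contact_force: [-0.2, 0.7, -0.6]
opening: 0.41
finger_force: 0.0
time: 31.18
eef_pos: [0.6282, 0.2297, 0.0973]
tcp_rot: [0.707, 0.707, 0.003, 0.002]
contact_force: [-0.6, -0.0, 0.9]
opening: 0.588
finger_force: 0.0
[0.6282397  0.22973026 0.0972861 ]
top 31.18 [281, 195, 4, 4, 13] [0.5148 0.0818]
top 31.18 [262, 201, 4, 4, 16] [0.4949 0.1382]
top 31.18 [269, 202, 5, 5, 17] [0.4921 0.1154]
top 31.18 [279, 202, 5, 4, 11] [0.4936 0.0842]
top 31.18 [269, 211, 5, 5, 19] [0.4639 0.1151]
wrist 31.23 [338, 172, 22, 22, 362] [0.644  0.2428]
wrist 31.23 [185, 357, 15, 19, 188] [0.5142 0.0818]
```

```bash
python3 -m handwheel '[[[0.05,0.0135,0.0165,0.01,0],[0.05,0,0,0.03,0],[0.05,0,0,0.03,0],[0.05,0,0,0.015,0],[0.05,0,0,0.005,0],[0.05,0,0,0,0],[0.0,0,0,0,0],[0.0,0,0,0,0],[0.0,0,0,0,0],[0.0,0,0,0,0],[0.0,0,0,0,0]]]' 20
python3 -m handwheel '[[[0.0,0,0,-0.03,0],[0.0,0,0,-0.04,0],[0.0,0,0,-0.02,0],[0.0,-0.03,-0.03,0,0],[0.0,-0.03,-0.03,0,0],[0.0,-0.03,-0.03,0,0],[0.0,-0.03,-0.03,0,0],[0.0,-0.02,-0.03,0,0],[0.0,0,0,0.025,0],[0.0,0,0,0.025,0],[0.0,0,0,0,0]]]' 20
```

```text
time: 32.2
eef_pos: [0.6412, 0.241, 0.0062]
tcp_rot: [0.708, 0.706, 0.001, 0.001]
contact_force: [-0.0, 0.1, 4.4]
opening: 0.15
finger_force: 19.6
time: 33.12
eef_pos: [0.4877, 0.1027, 0.0407]
tcp_rot: [0.708, 0.706, -0.003, -0.003]
contact_force: [-1.0, 0.0, -0.4]
opening: 0.148
finger_force: 19.7
```

```bash
python3 -m handwheel '[[[0.035,0,0,0,0],[0.035,0,0,0,0],[0.05,0,0,-0.03,0],[0.0854,0,0,-0.04,0],[0.0854,0.03,0,-0.04,0],[0.0854,0.033,0,0,0],[0.0854,0.033,0,0,0],[0.0854,0.033,0,0,0],[0.0854,0.033,0,0,0],[0.0854,0.033,0,0,0],[0.0854,0,0,0,0]]]' 20
python3 - <<'E'
from h import *
s=get_state(); print(s['eef_pos']);balls('top'); viewer.read_camera('wrist'); w=cam('wrist',s)
for d in viewer.outline_of('wrist','cup')[:1]:
    e=np.array(d['extent'])*[640,400,640,400]; print(d['confidence'],e.round()); ys,xs=np.where(d['mask']); print(cv2.minEnclosingCircle(np.c_[xs,ys].astype(np.float32)))
for y in (.295,.30,.305,.31):
  q=np.array([proj(w,(.494+r*np.cos(k),y+r*np.sin(k),z)) for z,r in ((.06,.0295),(0,.0225)) for k in np.linspace(0,6.28,40)]); print(y,q.min(0).round(),np.ptp(q,axis=0).round())
E
```

```text
time: 34.03
eef_pos: [0.4929, 0.2987, 0.1502]
tcp_rot: [0.706, 0.708, 0.003, 0.0]
contact_force: [1.2, -0.4, 0.8]
opening: 1.001
finger_force: 0.0
[0.49292909 0.29867043 0.15021941]
top 34.03 [281, 195, 4, 4, 13] [0.5148 0.0818]
top 34.03 [262, 201, 4, 4, 16] [0.4949 0.1382]
top 34.03 [277, 201, 8, 8, 33] [0.4899 0.0872]
top 34.03 [268, 202, 4, 4, 15] [0.4927 0.1197]
top 34.03 [269, 211, 5, 5, 19] [0.4639 0.1151]
0.65 [279. 141.  78.  81.]
((318.14190673828125, 179.0), 39.48368453979492)
0.295 [285. 161.] [79. 80.]
0.3 [285. 156.] [79. 79.]
0.305 [285. 150.] [79. 79.]
0.31 [285. 145.] [80. 78.]
```

All six are in the bowl. Now grip the cup a bit lower and carry it to the pad.

```bash
python3 -m handwheel '[[[0.0854,0.012,-0.003,0.02,0],[0.0854,0,0,0.035,0],[0.0854,0,0,0.035,0],[0.0854,0,0,0.03,0],[0.0854,0,0,0.016,0],[0.0854,0,0,0,0],[0.03,0,0,0,0],[0.03,0,0,0,0],[0.03,0,0,0,0],[0.03,0,0,0,0],[0.03,0,0,0,0]]]' 25
python3 -m handwheel '[[[0.03,0,0,-0.01,0],[0.03,0,0,-0.02,0],[0.03,0,0,-0.02,0],[0.03,0,0,0,0]]]' 25
python3 fit.py
```

```text
time: 35.1
eef_pos: [0.4912, 0.3057, 0.0144]
tcp_rot: [0.708, 0.707, 0.002, 0.001]
contact_force: [-0.6, -1.1, 6.8]
opening: 0.65
finger_force: 25.4
time: 35.43
eef_pos: [0.4921, 0.3066, 0.0667]
tcp_rot: [0.708, 0.707, 0.004, 0.002]
contact_force: [2.0, -0.1, 0.4]
opening: 0.652
finger_force: 26.3
rim [0.0047 0.0432] tilt -0.6 cost 5.3 top 191 349 0.59 [ 2.  -0.1  0.4]
```

```bash
python3 -m handwheel '[[[0.03,-0.014,0.0275,0,0],[0.03,-0.014,0.028,0,0],[0.03,-0.014,0.028,0,0],[0.03,-0.014,0.028,0,0],[0.03,-0.0145,0.0275,0,0],[0.03,0,0,0.015,0],[0.03,0,0,0.015,0],[0.03,0,0,0.012,0],[0.03,0,0,0.005,0],[0.03,0,0,0,0]]]' 25
python3 -m handwheel '[[[0.03,0,0,0.001,0],[0.03,0,0,0,0]]]' 25
python3 fit.py
```

```text
time: 36.37
eef_pos: [0.6268, 0.2351, 0.0145]
tcp_rot: [0.707, 0.707, -0.001, -0.001]
contact_force: [-1.6, -1.2, 6.8]
opening: 0.645
finger_force: 17.2
time: 36.53
eef_pos: [0.6268, 0.2352, 0.0145]
tcp_rot: [0.707, 0.707, -0.001, -0.0]
contact_force: [-2.6, -2.9, 10.7]
opening: 0.643
finger_force: 16.9
rim [0.005  0.0447] tilt -2.1 cost 8.9 top 194 353 0.92 [-2.6 -2.9 10.7]
```

```bash
python3 -m handwheel '[[[0.06,0,0,-0.001,0],[0.0854,0,0,0,0],[0.0854,0,0,0,0],[0.0854,0,0,0,0],[0.0854,0,0,-0.03,0],[0.0854,0,0,-0.04,0],[0.0854,0,0,-0.04,0],[0.0854,0,0,-0.03,0],[0.0854,0,0,0,0]]]' 20
python3 - <<'E'
from h import *
s=get_state(); print(s['eef_pos']); viewer.read_camera('wrist'); w=cam('wrist',s)
for n,z in (('cup',0),('pad',.004)):
  for d in viewer.look_for('wrist',n)[:1]:
    e=np.array(d['extent'])*[640,400,640,400]; print(n,d['confidence'],e.round(),[at(w,e[0]+e[2]/2,e[1]+e[3]/2,h).round(3) for h in (.004,.064)])
  for d in viewer.pinpoint('wrist',n)[:1]: print(n,'pin',at(w,d['xy'][0]*640,d['xy'][1]*400,.004).round(3))
for y in (.235,.24,.245):
  q=np.array([proj(w,(.628+r*np.cos(k),y+r*np.sin(k),z)) for z,r in ((.064,.0295),(.004,.0225)) for k in np.linspace(0,6.28,40)]); print(y,q.min(0).round(),np.ptp(q,axis=0).round())
E
```

```text
time: 37.38
eef_pos: [0.6324, 0.2357, 0.1638]
tcp_rot: [0.708, 0.707, 0.006, 0.004]
contact_force: [0.1, -0.5, 0.8]
opening: 1.0
finger_force: 0.0
[0.63239758 0.23567883 0.16378761]
cup 0.66 [273. 153.  77.  77.] [array([0.623, 0.224, 0.004]), array([0.624, 0.24 , 0.064])]
cup pin [0.625 0.241 0.004]
pad 0.9 [269. 121. 103. 107.] [array([0.632, 0.24 , 0.004]), array([0.631, 0.253, 0.064])]
0.235 [278. 156.] [76. 76.]
0.24 [278. 151.] [76. 76.]
0.245 [278. 145.] [77. 75.]
```

The cup stands about 8 mm from the pad centre and is released. Next the bracket: pass over the tray to measure it, then on to the bracket.

```bash
python3 -m handwheel '[[[0.0854,-0.041,-0.005,-0.02,0],[0.0854,-0.041,-0.005,-0.02,0],[0.0854,-0.041,-0.005,-0.02,0],[0.0854,-0.041,-0.005,0,0],[0.0854,-0.041,-0.005,0,0],[0.0854,-0.041,-0.005,0,0],[0.0854,-0.041,-0.005,0,0],[0.0854,-0.041,-0.005,0,0],[0.0854,0,0,0,0]]]' 20
cat > tray.py <<'E'
from h import *
def rect(cn,lo,hi,z,area=200,roi=None):
    s=get_state(); I=viewer.read_camera(cn); cv2.imwrite('pics/r_%s.png'%cn,I); c=cam(cn,s)
    m=cv2.inRange(cv2.cvtColor(I,cv2.COLOR_BGR2HSV),lo,hi); cs,_=cv2.findContours(m,cv2.RETR_EXTERNAL,cv2.CHAIN_APPROX_NONE)
    for k in sorted(cs,key=cv2.contourArea)[::-1]:
        if cv2.contourArea(k)<area: break
        P=np.array([at(c,*p[0],z)[:2] for p in k]).astype(np.float32)*1000
        if roi is not None and not (roi[0]<P[:,0].mean()<roi[1] and roi[2]<P[:,1].mean()<roi[3]): continue
        r=cv2.minAreaRect(P); print(cn,np.round(r[0],1),np.round(r[1],1),'ang',round(r[2],1),'touch',k.reshape(-1,2).min(0),k.reshape(-1,2).max(0))
E
python3 - <<'E'
from tray import *
for cn in ('wrist','top'): rect(cn,(92,120,60),(106,255,255),.010,roi=(450,700,-250,0))
s=get_state(); w=cam('wrist',s); print(s['eef_pos'])
for n in ('tray','bracket_slot','spatula_slot'):
  for d in viewer.pinpoint('wrist',n)[:1]: print(n,d['confidence'],at(w,d['xy'][0]*640,d['xy'][1]*400,.004 if 'slot' in n else 0).round(4))
E
```

```text
time: 38.38
eef_pos: [0.5872, -0.0884, 0.2068]
tcp_rot: [0.71, 0.704, -0.002, -0.001]
contact_force: [1.3, 0.6, -0.5]
opening: 1.0
finger_force: 0.0
wrist [ 565.7 -117.9] [200.7 128.4] ang 3.2 touch [204 132] [397 255]
top [ 527.5 -153.5] [118.3  63.2] ang 1.3 touch [350 175] [371 214]
[ 0.58784505 -0.08347596  0.20694298]
bracket_slot 0.61 [ 0.5301 -0.082   0.004 ]
spatula_slot 0.64 [ 0.5697 -0.1496  0.004 ]
```

```bash
python3 - <<'E'
from tray import *
for k in range(2): rect('wrist',(92,120,60),(106,255,255),.010,roi=(450,700,-250,0))
s=get_state(); print(s['eef_pos'],np.abs(s['dq']).max())
w=cam('wrist',s)
for n in ('bracket_slot','spatula_slot'):
  for d in viewer.pinpoint('wrist',n)[:1]: print(n,d['confidence'],at(w,d['xy'][0]*640,d['xy'][1]*400,.004).round(4))
E
python3 -m handwheel '[[[0.0854,-0.041,0.001,0.01,-5],[0.0854,-0.041,0.001,0.01,-5],[0.0854,-0.042,0.001,0.01,-5],[0.0854,-0.041,0.001,0.01,-5],[0.0854,-0.041,0.001,0,0],[0.0854,-0.035,0,0,0],[0.0854,0,0,0,0],[0.0854,0,0,0,0]]]' 20
```

```text
wrist [ 565.6 -118.3] [200.3 128.4] ang 3.2 touch [204 141] [394 260]
wrist [ 565.7 -118.4] [200.6 128.2] ang 3.2 touch [204 141] [394 260]
[ 0.58890337 -0.0805421   0.20853436] 0.005080482461858955
bracket_slot 0.63 [ 0.5288 -0.0878  0.004 ]
spatula_slot 0.94 [ 0.5682 -0.1558  0.004 ]out of range
```

```bash
python3 -m handwheel '[[[0.0854,-0.039,0.001,0.01,0],[0.0854,-0.039,0.001,0.01,0],[0.0854,-0.039,0.001,0.01,0],[0.0854,-0.039,0.001,0.01,0],[0.0854,-0.039,0.001,0,0],[0.0854,-0.037,0.001,0,-5],[0.0854,0,0,0,-5],[0.0854,0,0,0,-5],[0.0854,0,0,0,-5],[0.0854,0,0,0,0],[0.0854,0,0,0,0]]]' 20
python3 - <<'E'
from tray import *
s=get_state(); print(s['eef_pos'],np.abs(s['dq']).max(),R.from_quat(s['tcp_rot']).as_matrix().round(3)[:2,:2])
rect('wrist',(0,0,120),(179,50,255),.004,area=800,roi=(500,700,-450,-250)); rect('top',(0,0,120),(179,50,255),.004,area=80,roi=(500,700,-450,-250))
w=cam('wrist',s)
for n,z in (('bracket',0),('bracket_ear',.022)):
  for d in viewer.pinpoint('wrist',n)[:2]: print(n,d['confidence'],np.array(d['xy'])*[640,400],at(w,d['xy'][0]*640,d['xy'][1]*400,z).round(4))
m=viewer.outline_of('wrist','bracket')
for d in m[:1]:
    ys,xs=np.where(d['mask']); P=np.array([at(w,x,y,.004)[:2] for x,y in zip(xs,ys)],np.float32)*1000; r=cv2.minAreaRect(P); print('mask',r)
E
```

```text
time: 39.75
eef_pos: [0.5949, -0.3136, 0.1691]
tcp_rot: [0.575, 0.818, 0.0, -0.0]
contact_force: [0.2, -0.3, 0.4]
opening: 1.001
finger_force: 0.0
[ 0.59486861 -0.3135765   0.16912275] 0.005782112967931437 [[-0.339  0.941]
 [ 0.941  0.339]]
wrist [ 594.6 -333. ] [ 36.2 110.5] ang 19.6 touch [297 139] [335 247]
bracket 0.57 [314.688 194.32 ] [ 0.5929 -0.3335  0.    ]
bracket 0.55 [93.12 87.28] [ 0.3692 -0.3063  0.    ]
bracket_ear 0.61 [313.728 200.4  ] [ 0.5924 -0.3333  0.022 ]
mask ((595.263916015625, -333.5216064453125), (37.08932113647461, 111.05226135253906), 18.622711181640625)
```

Bracket found at (0.5946, −0.3331), 36×110 mm, aligned with the tool. Descend and pinch the ear.

```bash
python3 -m handwheel '[[[0.04,-0.0183,-0.0069,0.03,0],[0.04,0,0,0.04,0],[0.04,0,0,0.04,0],[0.04,0,0,0.03,0],[0.04,0,0,0.015,0],[0.04,0,0,0.006,0],[0.04,0,0,0,0],[0,0,0,0,0],[0,0,0,0,0],[0,0,0,0,0],[0,0,0,0,0]]]' 50
python3 -m handwheel '[[[0,0,0,0,0],[0,0,0,-0.03,0],[0,0,0,-0.03,0],[0,0,0,0,0]]]' 50
```

```text
time: 40.92
eef_pos: [0.5962, -0.335, 0.0115]
tcp_rot: [0.574, 0.819, -0.0, 0.003]
contact_force: [1.1, 0.6, 5.3]
opening: 0.078
finger_force: 53.4
time: 41.25
eef_pos: [0.5978, -0.3363, 0.0756]
tcp_rot: [0.574, 0.819, -0.0, 0.006]
contact_force: [1.3, -1.1, -1.0]
opening: 0.079
finger_force: 52.6
```

```bash
python3 -m handwheel '[[[0,0,0,0,-7],[0,0,0,0,-7],[0,0,0,0,-7],[0,0,0,0,-7],[0,0,0,0,-7],[0,0,0,0,-7],[0,0,0,0,-7],[0,0,0,0,-7],[0,0,0,0,-7],[0,0,0,0,-7],[0,0,0,0,-3.5],[0,0,0,0,0]]]' 50
python3 -m handwheel '[[[0,0.0075,0.039,0,0],[0,0.0075,0.039,0,0],[0,0.0075,0.039,0,0],[0,0.0075,0.039,0,0],[0,0.0075,0.039,0,0],[0,0.0075,0.030,0,0],[0,0.0075,0.015,0,0],[0,0,0,0,0],[0,0,0,0,0],[0,0,0,0,0]]]' 50
python3 - <<'E'
from tray import *
s=get_state(); print(s['eef_pos'],np.abs(s['dq']).max(),R.from_quat(s['tcp_rot']).as_matrix().round(3))
w=cam('wrist',s); zb=s['eef_pos'][2]-.0115
I=viewer.read_camera('wrist')
for d in viewer.outline_of('wrist','bracket')[:1]:
    ys,xs=np.where(d['mask']); P=np.array([at(w,x,y,zb+.004)[:2] for x,y in zip(xs,ys)],np.float32)*1000; print(d['confidence'],cv2.minAreaRect(P),xs.min(),xs.max(),ys.min(),ys.max())
E
```

```text
time: 42.25
eef_pos: [0.5939, -0.3335, 0.0675]
tcp_rot: [-0.03, 1.0, 0.0, -0.0]
contact_force: [-0.2, -0.5, -1.4]
opening: 0.079
finger_force: 52.5
time: 43.08
eef_pos: [0.5283, -0.0981, 0.0685]
tcp_rot: [-0.029, 1.0, -0.0, 0.001]
contact_force: [-0.1, -0.2, -0.9]
opening: 0.08
finger_force: 52.5
[ 0.52834672 -0.09806473  0.06854181] 0.016818357940942896 [[-0.998 -0.058  0.001]
 [-0.058  0.998 -0.001]
 [-0.001 -0.001 -1.   ]]
0.87 ((525.32275390625, -98.1918716430664), (110.2951431274414, 36.793479919433594), 3.280846118927002) 282 362 131 335
```

```bash
python3 -m handwheel '[[[0,-0.0043,0.0096,0.01,0],[0,0,0,0.015,0],[0,0,0,0.012,0],[0,0,0,0,0],[0,0,0,0,0]]]' 50
python3 - <<'E'
from tray import *
s=get_state(); print(s['eef_pos'],np.abs(s['dq']).max())
w=cam('wrist',s); zb=s['eef_pos'][2]-.0115
I=viewer.read_camera('wrist')
for d in viewer.outline_of('wrist','bracket')[:1]:
    ys,xs=np.where(d['mask']); P=np.array([at(w,x,y,zb+.004)[:2] for x,y in zip(xs,ys)],np.float32)*1000; print(d['confidence'],cv2.minAreaRect(P),xs.min(),xs.max(),ys.min(),ys.max())
for n in ('bracket_slot',):
  for d in viewer.pinpoint('wrist',n)[:1]: print(n,d['confidence'],at(w,d['xy'][0]*640,d['xy'][1]*400,.004).round(4))
E
```

```text
time: 43.6
eef_pos: [0.5305, -0.0872, 0.0296]
tcp_rot: [-0.029, 1.0, 0.001, -0.001]
contact_force: [0.4, 0.6, -1.3]
opening: 0.076
finger_force: 52.5
[ 0.53046519 -0.08720492  0.02962853] 0.02569537750735746
0.93 ((527.54443359375, -87.12928771972656), (109.63540649414062, 36.186012268066406), 3.3404088020324707) 283 362 132 335
```

```bash
python3 -m handwheel '[[[0,-0.0014,-0.0013,0.006,0],[0,0,0,0.005,0],[0,0,0,0.002,0],[0,0,0,0.001,0],[0,0,0,0,0]]]' 50
python3 -m handwheel '[[[0,0,0,0.0005,0],[0,0,0,0,0]]]' 50
```

```text
time: 44.17
eef_pos: [0.5325, -0.0885, 0.0167]
tcp_rot: [-0.03, 1.0, 0.0, -0.0]
contact_force: [0.2, 0.4, -0.7]
opening: 0.078
finger_force: 52.5
time: 44.33
eef_pos: [0.5329, -0.0886, 0.0167]
tcp_rot: [-0.03, 1.0, -0.0, 0.0]
contact_force: [0.2, -0.1, -1.3]
opening: 0.079
finger_force: 52.5
```

```bash
python3 -m handwheel '[[[0,0,0,0.001,0],[0,0,0,0.001,0],[0.04,0,0,0,0],[0.04,0,0,0,0],[0.04,0,0,0,0],[0.04,0,0,-0.035,0],[0.04,0,0,-0.04,0],[0.04,0,0,-0.04,0],[0.0854,0,0,-0.03,0],[0.0854,0,0,0,0],[0.0854,0,0,0,0]]]' 20
python3 - <<'E'
from tray import *
s=get_state(); print(s['eef_pos'],np.abs(s['dq']).max()); w=cam('wrist',s)
viewer.read_camera('wrist')
for d in viewer.outline_of('wrist','bracket')[:1]:
    ys,xs=np.where(d['mask']); P=np.array([at(w,x,y,.008)[:2] for x,y in zip(xs,ys)],np.float32)*1000; print(d['confidence'],cv2.minAreaRect(P))
rect('wrist',(92,120,60),(106,255,255),.010,area=300)
E
```

```text
time: 45.25
eef_pos: [0.5344, -0.0892, 0.1625]
tcp_rot: [-0.03, 1.0, -0.001, 0.003]
contact_force: [0.3, 0.4, -1.4]
opening: 0.874
finger_force: 0.0
[ 0.53442244 -0.08916242  0.16250359] 0.06524123111527863
0.77 ((530.4695434570312, -88.58699035644531), (110.22941589355469, 36.38399124145508), 2.4690451622009277)
wrist [ 557.6 -123.6] [218.2 135.8] ang 3.3 touch [202  84] [358 307]
```

The bracket lies flat within ~2 mm. Now to the spatula.

```bash
python3 -m handwheel '[[[0.0854,0.0255,-0.031,0,0],[0.0854,0.0255,-0.031,0,0],[0.0854,0.0255,-0.031,0,0],[0.0854,0.0255,-0.031,0,0],[0.0854,0.0255,-0.031,0,0],[0.0854,0.0255,-0.031,0,0],[0.0854,0,0,0,7.1],[0.0854,0,0,0,7.1],[0.0854,0,0,0,7.1],[0.0854,0,0,0,7.1],[0.0854,0,0,0,7.1],[0.0854,0,0,0,7.1]]]' 20
python3 -m handwheel '[[[0.0854,0,0,0,7.1],[0.0854,0,0,0,7.1],[0.0854,0,0,0,7.1],[0.0854,0,0,0,7.1],[0.0854,0,0,0,7.1],[0.0854,0,0,0,7.1],[0.0854,0,0,0,7.1],[0.0854,0,0,0,0],[0.0854,0,0,0,0]]]' 20
python3 - <<'E'
from tray import *
s=get_state(); print(s['eef_pos'],np.abs(s['dq']).max(),R.from_quat(s['tcp_rot']).as_matrix().round(3)[:2,:2])
for z in (.005,.024): rect('wrist',(45,100,40),(75,255,255),z,area=300)
w=cam('wrist',s)
I=cv2.imread('pics/r_wrist.png'); m=cv2.inRange(cv2.cvtColor(I,cv2.COLOR_BGR2HSV),(45,100,40),(75,255,255))
# row/col widths along length
for v in range(0,400,16):
    x=np.where(m[v])[0]
    if len(x)>5: print(v,x.min(),x.max())
for n,z in (('spatula',0),('spatula_grip',.016),('spatula_tip',.003)):
  for d in viewer.pinpoint('wrist',n)[:2]: print(n,round(d['confidence'],2),np.array(d['xy'])*[640,400],at(w,d['xy'][0]*640,d['xy'][1]*400,z).round(4))
E
```

```text
time: 46.4
eef_pos: [0.3901, -0.2825, 0.1572]
tcp_rot: [0.339, 0.941, 0.001, -0.002]
contact_force: [-0.0, -0.6, -0.1]
opening: 0.998
finger_force: 0.0
time: 47.15
eef_pos: [0.3904, -0.2826, 0.1579]
tcp_rot: [0.699, 0.715, 0.0, -0.002]
contact_force: [1.1, -0.6, -0.6]
opening: 0.999
finger_force: 0.0
[ 0.39042959 -0.28263865  0.15788817] 0.006945704844338301 [[-0.022  1.   ]
 [ 1.     0.022]]
wrist [ 381.  -296.8] [171.5  30.3] ang 86.7 touch [300 100] [337 276]
wrist [ 500.7 -458. ] [62.2 13.5] ang 67.7 touch [405 316] [436 362]
wrist [ 381.4 -291.4] [160.4  28.4] ang 86.6 touch [300 100] [337 275]
wrist [ 493.5 -442.8] [58.4 13.2] ang 67.7 touch [404 316] [436 362]
112 303 336
128 302 335
144 301 333
160 300 332
176 306 323
192 305 322
208 304 321
224 303 319
240 302 318
256 301 317
272 300 316
320 428 433
336 418 430
352 408 418
spatula 0.81 [312.32 189.12] [ 0.3796 -0.2925  0.    ]
spatula 0.57 [160.576 165.2  ] [ 0.237  -0.2725  0.    ]
spatula_grip 0.92 [313.024 208.4  ] [ 0.381  -0.3066  0.016 ]
spatula_grip 0.63 [137.92 179.08] [ 0.2232 -0.2825  0.016 ]
spatula_tip 0.72 [222.208 112.08 ] [ 0.2988 -0.2228  0.003 ]
spatula_tip 0.68 [319.616 102.8  ] [ 0.3851 -0.213   0.003 ]
```

Spatula centre is (0.3805, −0.2913), yaw 86.7°, length 160 mm ✓. Grasp it at (0.380, −0.303).

```bash
python3 -m handwheel '[[[0.045,0,0,0,4.6],[0.045,-0.0213,-0.0094,0.02,0],[0.045,0,0,0.04,0],[0.045,0,0,0.04,0],[0.045,0,0,0.03,0],[0.045,0,0,0.015,0],[0.045,0,0,0.007,0],[0.045,0,0,0,0],[0,0,0,0,0],[0,0,0,0,0],[0,0,0,0,0],[0,0,0,0,0]]]' 40
python3 -m handwheel '[[[0,0,0,0,0],[0,0,0,-0.02,0],[0,0,0,-0.03,0],[0,0,0,0,0]]]' 40
```

```text
time: 48.4
eef_pos: [0.3817, -0.3055, 0.0097]
tcp_rot: [0.728, 0.685, -0.0, 0.002]
contact_force: [0.2, -0.0, 4.3]
opening: 0.175
finger_force: 41.4
time: 48.73
eef_pos: [0.3829, -0.3068, 0.0627]
tcp_rot: [0.728, 0.685, -0.0, 0.005]
contact_force: [1.1, -1.3, -0.1]
opening: 0.176
finger_force: 40.8
```

```bash
python3 -m handwheel '[[[0,0,0,-0.01,7.1],[0,0,0,0,7.1],[0,0,0,0,7.1],[0,0,0,0,7.1],[0,0,0,0,7.1],[0,0,0,0,7.1],[0,0,0,0,7.1],[0,0,0,0,7.1],[0,0,0,0,7.1],[0,0,0,0,7.1],[0,0,0,0,7.1],[0,0,0,0,5.4]]]' 40
python3 -m handwheel '[[[0,0.030,-0.0238,0,0],[0,0.030,-0.0238,0,0],[0,0.030,-0.0238,0,0],[0,0.030,-0.0238,0,0],[0,0.030,-0.0238,0,0],[0,0.030,-0.0238,0,0],[0,0,0,0,0],[0,0,0,0,0],[0,0,0,0,0]]]' 40
cat > sp.py <<'E'
from tray import *
def go(zoff=.0097):
    s=get_state(); I=viewer.read_camera('wrist'); w=cam('wrist',s); zb=s['eef_pos'][2]-zoff
    print(np.round(s['eef_pos'],4),np.abs(s['dq']).max().round(3),R.from_quat(s['tcp_rot']).as_matrix().round(3)[:2,:2].tolist(),'zb',round(zb,4))
    m=cv2.inRange(cv2.cvtColor(I,cv2.COLOR_BGR2HSV),(45,100,40),(75,255,255)); cs,_=cv2.findContours(m,cv2.RETR_EXTERNAL,cv2.CHAIN_APPROX_NONE)
    for k in sorted(cs,key=cv2.contourArea)[::-1][:2]:
        for z in (.005,.024):
            P=np.array([at(w,*p[0],zb+z)[:2] for p in k],np.float32)*1000; r=cv2.minAreaRect(P)
            print(z,np.round(r[0],1),np.round(r[1],1),round(r[2],1),'x',P[:,0].min().round(1),P[:,0].max().round(1),'px',k.reshape(-1,2).min(0),k.reshape(-1,2).max(0))
    return s,w,I
if __name__=='__main__': go()
E
python3 sp.py
```

```text
time: 49.73
eef_pos: [0.3802, -0.3037, 0.0672]
tcp_rot: [1.0, 0.023, -0.0, -0.0]
contact_force: [-0.6, 0.7, -1.2]
opening: 0.175
finger_force: 40.8
time: 50.48
eef_pos: [0.5521, -0.1517, 0.0669]
tcp_rot: [1.0, 0.027, -0.001, -0.0]
contact_force: [-0.6, -1.1, -1.0]
opening: 0.172
finger_force: 40.8
[ 0.5521 -0.1517  0.0669] 0.029 [[0.999, 0.053], [0.053, -0.999]] zb 0.0572
0.005 [ 567.5 -150.6] [153.6  29.8] 3.1 x 490.6 644.9 px [287  44] [357 350]
0.024 [ 574.4 -150.3] [133.8  25.9] 3.1 x 507.4 641.8 px [287  44] [357 350]
```

```bash
python3 -m handwheel '[[[0,0.003,0,0.015,0],[0,0,0,0.02,0],[0,0,0,0.006,0],[0,0,0,0,0],[0,0,0,0,0]]]' 40
python3 sp.py
```

```text
time: 50.95
eef_pos: [0.5549, -0.1525, 0.0264]
tcp_rot: [1.0, 0.025, -0.001, -0.0]
contact_force: [0.5, -0.7, 0.4]
opening: 0.179
finger_force: 40.8
[ 0.5549 -0.1525  0.0264] 0.026 [[0.999, 0.051], [0.051, -0.999]] zb 0.0167
0.005 [ 570.2 -151.4] [153.6  29.8] 3.0 x 493.4 647.6 px [287  44] [357 350]
0.024 [ 577.1 -151.1] [133.8  26. ] 3.0 x 510.2 644.5 px [287  44] [357 350]
```

```bash
python3 -m handwheel '[[[0,0,-0.001,0.006,0],[0,0,0,0.004,0],[0,0,0,0.002,0],[0,0,0,0,0]]]' 40
python3 -m handwheel '[[[0,0,0,0.001,0],[0,0,0,0.001,0],[0,0,0,0,0]]]' 40
python3 sp.py
```

```text
time: 51.33
eef_pos: [0.5553, -0.1507, 0.0142]
tcp_rot: [1.0, 0.026, -0.0, -0.0]
contact_force: [0.4, -0.1, -0.9]
opening: 0.174
finger_force: 40.8
time: 51.58
eef_pos: [0.5558, -0.1509, 0.0136]
tcp_rot: [1.0, 0.026, -0.0, -0.0]
contact_force: [-2.5, 0.7, 4.8]
opening: 0.175
finger_force: 41.4
[ 0.5558 -0.1509  0.0136] 0.003 [[0.999, 0.053], [0.053, -0.999]] zb 0.0039
0.005 [ 571.2 -149.8] [153.6  29.8] 3.1 x 494.4 648.6 px [287  44] [357 350]
0.024 [ 578.1 -149.4] [133.8  26. ] 3.1 x 511.2 645.5 px [287  44] [357 350]
```

Resting on the slot floor. Release and check.

```bash
python3 -m handwheel '[[[0.033,0,0,0,0],[0.033,0,0,0,0],[0.033,0,0,0,0],[0.033,0,0,-0.03,0],[0.033,0,0,-0.04,0],[0.033,0,0,-0.04,0],[0.033,0,0,-0.035,0],[0.033,0,0,0,0],[0.033,0,0,0,0]]]' 20
python3 - <<'E'
from sp import *
s,w,I=go(zoff=get_state()['eef_pos'][2]-.004)
viewer.read_camera('wrist')
for d in viewer.outline_of('wrist','bracket')[:1]:
    ys,xs=np.where(d['mask']); P=np.array([at(w,x,y,.008)[:2] for x,y in zip(xs,ys)],np.float32)*1000; print('bracket',d['confidence'],cv2.minAreaRect(P))
rect('wrist',(92,120,60),(106,255,255),.010,area=300)
balls('top')
for cn in ('top','side'):
  if cn=='side': viewer.read_camera(cn)
  c=cam(cn)
  for n in ('cup','spool','bottle','jar','driver','tape'):
    for d in viewer.pinpoint(cn,n)[:2]:
      if d['confidence']>.3: print(cn,n,round(d['confidence'],2),at(c,d['xy'][0]*640,d['xy'][1]*400,.004 if n=='cup' else 0).round(3)[:2])
E
```

```text
time: 52.38
eef_pos: [0.5575, -0.1517, 0.161]
tcp_rot: [1.0, 0.026, 0.003, 0.002]
contact_force: [-0.4, -0.3, -0.8]
opening: 0.381
finger_force: 0.0
[ 0.5575 -0.1517  0.161 ] 0.07 [[0.999, 0.052], [0.052, -0.999]] zb 0.004
0.005 [ 564.  -150.3] [167.9  29.5] 3.7 x 479.8 648.4 px [304  77] [337 256]
0.024 [ 567.9 -150.1] [157.1  27.6] 3.7 x 489.2 647.0 px [304  77] [337 256]
0.005 [ 512.6 -445. ] [74.2 23.4] 67.3 x 487.4 534.6 px [581 217] [639 264]
0.024 [ 519.8 -425.9] [69.4 21.9] 67.3 x 496.3 540.5 px [581 217] [639 264]
bracket 0.97 ((531.1561279296875, -89.73545837402344), (111.26067352294922, 37.37141036987305), 3.524728298187256)
wrist [ 569.5 -118.6] [209.2 126.9] ang 3.2 touch [207  34] [362 267]
top 52.58 [281, 195, 4, 4, 13] [0.5148 0.0818]
top 52.58 [262, 201, 4, 4, 16] [0.4949 0.1382]
top 52.58 [277, 201, 9, 8, 34] [0.49   0.0868]
top 52.58 [268, 202, 4, 4, 15] [0.4927 0.1197]
top 52.58 [269, 211, 5, 5, 19] [0.4639 0.1151]
top cup 0.73 [0.628 0.237]
top cup 0.56 [0.48  0.087]
top spool 0.63 [0.389 0.029]
top bottle 0.58 [ 0.557 -0.115]
top jar 0.46 [0.586 0.461]
top tape 0.72 [ 0.753 -0.242]
top tape 0.37 [0.583 0.459]
side cup 0.56 [0.626 0.246]
side spool 0.45 [0.392 0.018]
side bottle 0.55 [0.724 0.076]
side jar 0.55 [0.594 0.454]
side driver 0.44 [ 0.371 -0.113]
side driver 0.41 [0.734 0.067]
side tape 0.66 [ 0.769 -0.242]
```

Everything is within tolerance: the spatula is about 1 mm off its slot centre, the bracket about 2.5 mm, the cup about 8 mm from the pad centre, six balls are in the bowl and the bystanders haven't moved. Handing in.

```bash
python3 -c "from plant import sign_off; print(sign_off())"
```

```text
the job is handed in; nothing more can be done
None
```

I handed the job in at about 53 s of the 72 s allowed, with no verdict returned; my last camera checks put all six balls in the bowl (two spilled onto the bench and pad and were put in by hand), the cup upright on the pad, the bracket and spatula flat in their slots, and no bystander visibly moved.

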